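# Milling ball out of the mill's return track

## Robot

A 6-joint arm with a two-finger parallel gripper is mounted at the origin on the work surface. World frame = base frame: x ahead of the robot, y to its left, z up, the work surface at z = 0. Lengths are in m, angles in rad, forces in N, time in s.
With the tool pointing down it reaches from about 0.225 to 0.875 m from the base axis. Payload 3.4 kg.
Tool frame: the origin (TCP) lies midway between the tips of the shut fingers; the grasp point (between the pads) lies 19 mm behind it (manip.tcp_to_grasp is the distance from the TCP to the grasp point, in m); x points along the fingers, y is the direction in which the jaws open and shut, and the axes are right-handed (so a half turn about x gives the same grasp; the last joint's range is limited). The gripper opens to 85 mm and grips with 20 to 120 N. Pads are 22 mm wide; open, the fingers measure 114 mm over their backs; the gripper's body (76 mm by 85 mm) begins 54 mm behind the grasp point. The pads swing forward as they close: fully open they stand 13 mm farther back than shut.
Start: joints at [-1.237, 0.276, 1.505, -0, 1.361, -0.121], TCP at [0.253, -0.517, 0.231] pointing down, gripper open.
Joint ranges: [-2.89, 2.89], [-0.75, 2.08], [0.22, 2.7], [-1.18, 4.32], [0.11, 2.71], [-2.7, 2.7]. Speed limits (rad/s): [2.57, 2.57, 3.14, 3.14, 3.14, 3.14].

## Interface

Orientations are given as a unit quaternion [w, x, y, z].
In Python, from rig import readout, eyes, job, manip gives the robot as it stands. The module is installed in compiled form; this text tells all that it offers.
- The arm moves only by the tool carry_out, never from a script. Its argument "deltas" is one flat list of numbers, 7 for each row, row after row: the shift along the tool's x, y, z scaled (see below), then the turn, a rotation vector about the tool's x, y, z scaled (see below), then the opening, from -1 (shut) to 1 (fully open). In form: [dx, dy, dz, ax, ay, az, grip, dx, dy, dz, ax, ay, az, grip, ...]. A call has 1 to 10 rows; each row shifts and turns the commanded pose from where the row before left it, along the tool's axes as they then stand; what a row does not reach is not made up. The controller multiplies each number of a shift by 60 mm and each number of a turn by 4 degrees. A row lasts 1/8 s, in which the tool goes at most 62.5 mm and 10.7 degrees, less where a joint would pass 70% of its speed; a pose out of reach is approached as far as the arm can. A call with a number of a shift or a turn outside -1 to 1 is refused whole. A call with a gripper value outside its range is refused whole. The fingers move at their own pace and stop on an object; "newtons" is the grip in N (left out, the last holds). Time passes only in rows, so rows that do not move let the fingers close. It gives the time, the measured TCP pose, the force and the opening at its end, in the units of the state.
- readout.get_state(): the state, without advancing time (a new reading comes with each control period).
- eyes.get_image(name): name is "scene" or "top"; returns a dict with "color" (480x640x3 uint8, red, green, blue), "z_map" (480x640 float32, m along the optical axis (not along the pixel's ray), 0 where there is no reading), "mtx" (3x3 intrinsics, pixels), "origin" and "orientation" of the camera in the world. Camera axes: x right, y down, z forward; pixel columns grow to the right and rows downward; lengths in m; the calibration is good to about 2 mm. A picture is of the moment at which its call begins.
- job.sign_off(): hands the job in, once; it reports no verdict.
The state is a dict: "clock": time; "qpos": joint angles; "qd": joint speeds; "effort": joint torques, N m; "position": TCP position; "ee_rot": TCP orientation; "contact_force": force on the tool from outside, world axes, zero at the start; "moment": the same for the moment, N m; "width": finger opening in m.
Only numpy, scipy, OpenCV 4.12 (cv2) and the standard library are available. Lean on these libraries where they do the work, as an engineer would, in place of code of your own. Each camera call takes 0.05 s, during which the arm holds its last target.

## Task

A white porcelain milling ball is caught in the curved return track of the jar mill, under the clear guard. Push it along the track, past the red spring gate, until it drops into the seat of the green exit bay; then lift it out there and lower it gently, without dropping it, into the round pocket of the black tool tray. Leave the gate shut and the other things on the bench where they are, and do not lean hard on the mill.

Things in the scene. Friction and masses are not known exactly. Their poses are not given: they have to be found in the camera images.
- mill: Fixed jar mill with a ball track; moved and turned between starts. Origin: on the bench below the middle line of the straight leg; z up, leg along y, blue machine on the +x side, robot on the -x side. All 'mill' numbers: this frame, mm. Machine: x 35 to 225, y -70 to 140, 122 high; rollers and jar on it to z 235. Track floor top z 8, channel 46 wide (ball 44).
- leg_start (a point): Closed end of the straight leg, mill (0, 120), 30 mm above the bench (ball's centre height); low stop, top z 22. The leg's middle line x = 0 runs from here to y = -20. Wall on the robot side (and inner side of the bend): 23 off the middle line, 5 thick, top only z 22, open above: a finger reaches in over it, tips above z 22, and pushes the back of the ball at about z 30.
- bend_center (a point): Centre of the 90 degree bend, mill (-110, -20), 30 mm above the bench. Middle radius 110: the middle line goes from (0, -20), heading -y, round to (-110, -130), heading -x. Same section as the leg: low wall (z 22) on the inner side, radius 82 to 87; tall wall with the keeper on the outer side, radius 133 to 138.
- keeper (a point): Edge (underside) of the steel keeper strip, mill (4, 50), z 53.5. The strip, z 53.5 to 57.5, sits on the tall wall (face 23 off the middle line, machine side of the leg, outer side of the bend) and overhangs the channel to 4 mm short of the middle line, along the whole leg and bend up to the gate: the ball cannot be lifted out there.
- guard_edge (a point): Edge (underside) of the clear guard over the straight leg, mill (0, 50), z 126. The plate, 4 thick, runs from x = 0 to the machine, y 0 to 127. The gripper's body must stay clear of it, so over the leg the tool leans about 30 to 45 degrees back towards the robot, fingers pointing down and to the mill's +x. No guard over the bend or bay.
- bend_end (a point): Point on the middle line at the end of the bend, mill (-110, -130), just before the gate, 30 mm above the bench. The channel heads towards the mill's -x here.
- seat (a point): Ball centre when it sits in the seat of the green exit bay: mill (-190, -130), 25 mm above the bench. The seat is a square hole 28 wide; the ball sits 5 deep in it and stays. Bay floor top z 8, x -250 to -115, y -195 to -65, rim 14 high, nothing above it. The inner low wall (z 22) runs straight on into the bay to x = -165.
- gate (a joint): Red spring gate across the end of the bend, 36 mm long, 4 thick, z 14 to 50, on an upright pin at mill (-117, -157). 0 rad = shut (along mill +y); opens to 1.9 rad, into the bay (towards mill -x). Its spring shuts it: 2 to 4 N on the ball opens it. A ball that rolls against it is stopped and must be pushed through. It shuts behind the ball once the finger is away.
- ball: White porcelain milling ball, 44 mm in diameter, about 105 g, glazed and slippery, rolls freely ahead of a finger; its pose is not seen while a finger touches it. This frame turns as it rolls: use ball_center.
- ball_center (a point): Centre of the ball. It starts somewhere in the straight leg, mill y 0 to +70, 30 mm above the bench.
- tray: Fixed black cut-out tool tray, 160 x 220 mm, 20 high, origin under its centre, z up. Pockets 12 deep: a round one (36 mm wide, yellow bottom) at its y = -60 for the ball; the others hold a wooden paddle and a steel key.
- pocket (a point): Centre of the mouth of the tray's round pocket, 20 mm above the bench. The seated ball rests on the pocket's edge, its centre about 13 mm above this point.
- paddle: Bystander: wooden paddle, 118 x 26 x 12 mm, in its tray pocket (tray y = +15); origin under its centre.
- key: Bystander: steel clamp key, 112 x 36 x 10 mm, in its tray pocket (tray y = +75); origin under its shaft.
- mug: Bystander: unglazed cup, 72 mm wide, 80 high; origin under its centre.
- brick_a: Bystander: yellow fire brick, 60 x 110 x 50 mm; origin under its centre.
- brick_b: Bystander: yellow fire brick piece, 50 x 50 x 90 mm high; origin under its centre.
- glaze_jar: Bystander: white jar with blue cap, 70 mm wide, 90 high; origin under its centre.
- bowl: Bystander: unglazed bowl, 120 mm wide, 55 high; origin under its centre.
- prop: Bystander: clay kiln prop, 40 mm wide, 70 high; origin under its centre.

How it is judged:
On the way, in this order (a step that is already met when the one before it is completed fails the run):
1. the ball sits in the seat of the exit bay, pushed in past the gate (distance between ball_center and seat below 0.006 m and linear speed of ball below 0.05 m/s), for 0.2 s.
2. the ball is lifted clear of the bay, with the gate shut (z of ball_center in the frame of seat above 0.05 m and value of joint gate below 0.2 rad), for 0.1 s.
At the end, for the whole second after the job is handed in: The ball has first sat in the bay's seat, was lifted out there, and now rests in the tray's round pocket (centre within 5 mm of the pocket's axis and 8 to 17 mm above its mouth), still and released; the gate is shut (below 0.2 rad); the bystanders have stayed within 30 mm of their places (horizontal distance between ball_center and pocket below 0.005 m and z of ball_center in the frame of pocket between 0.008 and 0.017 m and linear speed of ball below 0.03 m/s and value of joint gate below 0.2 rad); the robot touches nothing.
It fails at once if the ball is dropped into the pocket (faster than 0.6 m/s within 30 mm of it) (distance between ball_center and pocket below 0.03 m and linear speed of ball above 0.6 m/s).
It fails at once if the robot leans on the mill with more than 60 N (contact force between any of the fingers, the arm and mill above 60 N).
It fails at once if a bystander is moved by more than 30 mm (distance of any of mug, brick_a, brick_b, glaze_jar, bowl, prop, paddle, key from where it was at the start of the episode above 0.03 m).
It also fails if it takes over 64 s, if anything falls off the work surface, if the arm or the gripper's body presses on something with over 40 N, if the wrist force passes 120 N, or if a joint passes its speed limit or range.

## Working session

There is one attempt and no reset: what is moved stays moved. The work goes in short steps, Python scripts to look and compute and a tool call to move; the robot and the scene stay as the last step left them, time stands still between calls to the robot, and variables do not carry over. Pictures are saved under pics/ and viewed, and the job is handed in when it is done.

Besides the shell and the picture viewer there is one more tool, called after "Call:" by a JSON object that holds its "name" and its "arguments". carry_out: Moves the arm, as the interface text tells. Its arguments: {"type":"object","properties":{"deltas":{"type":"array"},"newtons":{"type":"number"}},"required":["deltas"]}

```bash
mkdir -p pics; cat > t.py <<'E'
E
python3 - <<'E'
from rig import readout, eyes, job, manip
import cv2,numpy as np
s=readout.get_state(); print(s)
print(manip.tcp_to_grasp)
for n in ("scene","top"):
    d=eyes.get_image(n); cv2.imwrite(f"pics/{n}0.png",d["color"][:,:,::-1]); np.savez(f"{n}0.npz",**d)
    print(n,d["mtx"],d["origin"],d["orientation"])
E
```

```text
{'clock': 0.0, 'qpos': array([-1.23696528e+00,  2.76613509e-01,  1.50614922e+00, -1.00746535e-05,
        1.36067729e+00, -1.21001375e-01]), 'qd': array([-0.00018451,  0.00056705,  0.00025755,  0.00019377,  0.00062306,
        0.00102768]), 'effort': array([-1.38625066e-03, -4.16786528e+01, -2.45808059e+01, -2.79552760e-04,
        1.11167549e-02, -6.10050421e-06]), 'position': array([ 0.25242139, -0.51604479,  0.23042273]), 'ee_rot': array([-0.1587766 , -0.68882703, -0.16007475,  0.6889727 ]), 'contact_force': array([-0.05941595,  0.35221767, -0.73658182]), 'moment': array([-0.0430271 , -0.0021478 , -0.01063506]), 'width': 0.0852439322520621}
0.0187
scene [[536.31423837   0.         313.46096343]
 [  0.         536.31423837 236.68076045]
 [  0.           0.           1.        ]] [0.98809257 0.52261627 1.12108829] [-0.09701515  0.32279318  0.89971931 -0.27730451]
top [[587.51037545   0.         324.5738544 ]
 [  0.         587.51037545 239.63349452]
 [  0.           0.           1.        ]] [ 0.29196289 -0.00878435  1.49735408] [ 0.05848589 -0.69673318  0.71095093 -0.0754391 ]
```

View pics/scene0.png

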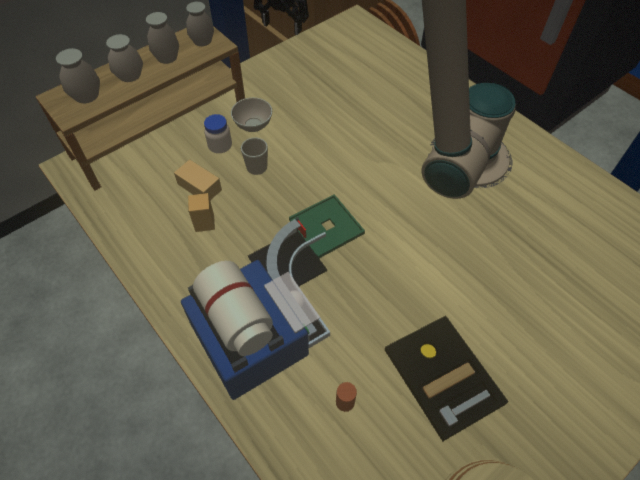

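View pics/top0.png

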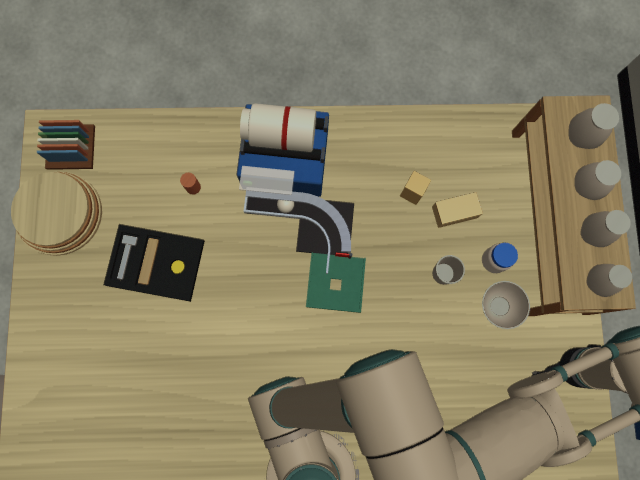

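```bash
cat > h.py <<'E'
import numpy as np,cv2
from scipy.spatial.transform import Rotation as R
def rot(q): return R.from_quat([q[1],q[2],q[3],q[0]])
def plane(d,uv,z):
    K=np.array(d["mtx"]);uv=np.atleast_2d(uv).astype(float)
    r=np.c_[(uv[:,0]-K[0,2])/K[0,0],(uv[:,1]-K[1,2])/K[1,1],np.ones(len(uv))]
    r=rot(d["orientation"]).apply(r);o=np.array(d["origin"])
    return o+r*((z-o[2])/r[:,2])[:,None]
def cloud(d):
    v,u=np.mgrid[:480,:640];Z=d["z_map"];K=d["mtx"]
    p=np.stack([(u-K[0,2])/K[0,0]*Z,(v-K[1,2])/K[1,1]*Z,Z],-1).reshape(-1,3)
    return (rot(d["orientation"]).apply(p)+d["origin"]).reshape(480,640,3)
def proj(d,P):
    p=rot(d["orientation"]).inv().apply(np.atleast_2d(P)-d["origin"]);K=d["mtx"]
    return np.c_[K[0,0]*p[:,0]/p[:,2]+K[0,2],K[1,1]*p[:,1]/p[:,2]+K[1,2]]
def load(n): return dict(np.load(f"{n}.npz"))
E
python3 - <<'E'
from h import *
for n in("top0","scene0"):
    d=load(n);c=cloud(d);im=d["color"];hsv=cv2.cvtColor(im,cv2.COLOR_RGB2HSV)
    H,S,V=[hsv[...,i].astype(int) for i in range(3)]
    def blob(m,name,z):
        k,l,st,ce=cv2.connectedComponentsWithStats(m.astype(np.uint8));
        i=1+np.argmax(st[1:,4]);mm=l==i
        h=cv2.convexHull(np.argwhere(mm)[:,::-1].astype(np.int32))
        print(n,name,st[i],ce[i],plane(d,ce[i],z)[0].round(4),np.median(c[mm],0).round(4))
        return mm,h
    sub=np.zeros((480,640),bool); 
    if n=="top0": sub[150:320,90:380]=1
    else: sub[180:450,240:520]=1
    g,h=blob(sub&(H>60)&(H<95)&(S>80)&(V>50),"green",.014)
    ra=cv2.minAreaRect(h.astype(np.float32));b=cv2.boxPoints(ra);print(plane(d,b,.0135).round(4))
    y,h=blob(sub&(H>22)&(H<33)&(S>200),"yellow",.008)
    k,h=blob(sub&(V<50)&(c[...,2]>.005),"black",.02)
    ra=cv2.minAreaRect(h.astype(np.float32));b=cv2.boxPoints(ra);print(b,plane(d,b,.02).round(4))
t=load("top0")["color"][...,::-1]
cv2.imwrite("pics/z1.png",cv2.resize(t[150:320,230:380],None,fx=5,fy=3.5*10/7,interpolation=cv2.INTER_CUBIC)[:,:800][:600] if 0 else cv2.resize(t[160:320,225:385],(600,600),interpolation=cv2.INTER_CUBIC))
cv2.imwrite("pics/z2.png",cv2.resize(t[215:310,95:215],(760,600),interpolation=cv2.INTER_CUBIC))
E
```

```text
top0 green [ 306  252   59   60 2721] [335.58507902 282.77104006] [ 0.4645 -0.0732  0.014 ] [ 0.4654 -0.0736  0.0082]
[[ 0.4065  0.0034  0.0135]
 [ 0.545  -0.0135  0.0135]
 [ 0.5277 -0.152   0.0135]
 [ 0.3894 -0.1326  0.0135]]Traceback (most recent call last):
  File "<stdin>", line 16, in <module>
  File "<stdin>", line 7, in blob
    return _wrapfunc(a, 'argmax', axis=axis, out=out, **kwds)
    return bound(*args, **kwds)
ValueError: attempt to get argmax of an empty sequence
```

```bash
python3 - <<'E'
from h import *
t=load("top0")["color"][...,::-1]
cv2.imwrite("pics/z1.png",cv2.resize(t[160:320,225:385],(600,600),interpolation=cv2.INTER_CUBIC))
cv2.imwrite("pics/z2.png",cv2.resize(t[215:310,95:215],(760,600),interpolation=cv2.INTER_CUBIC))
d=load("top0");c=cloud(d);im=d["color"];print(im[267,178],im[262,150],im[285,340], c[267,178],c[230,140],im[230,140],c[205,285],im[205,285])
s=load("scene0");print(s["color"][351,428],s["color"][225,328])
E
```

```text
[187 172  56] [151 129  91] [159 146 106] [0.51252459 0.32542065 0.01403474] [0.6094997  0.4237675  0.01683285] [25 26 24] [0.66207981 0.05175607 0.04457748] [185 184 165]
[165 147  48] [136 128  92]
```

View pics/z1.png

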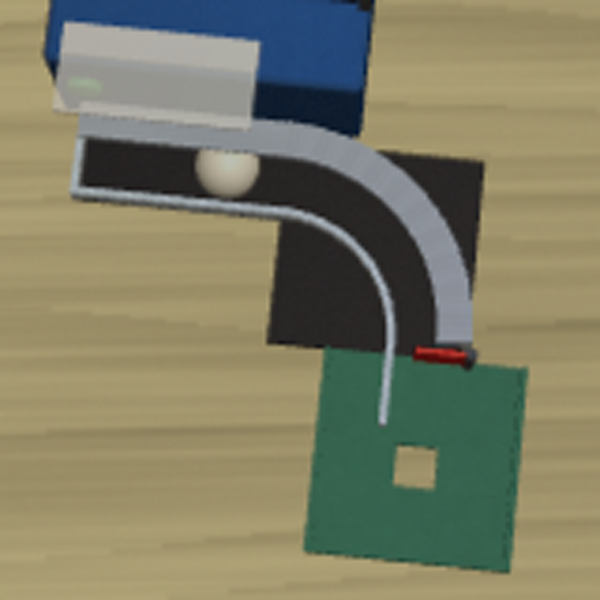

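View pics/z2.png

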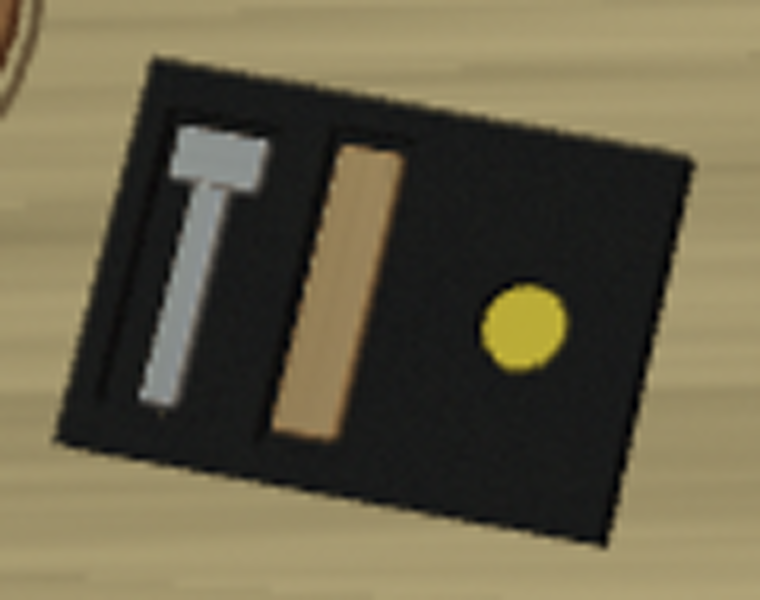

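```bash
cat >> h.py <<'E'
def fit2(a,b):
    a=np.array(a,float)[:,:2];b=np.array(b)[:,:2];ca,cb=a.mean(0),b.mean(0);A=a-ca;B=b-cb
    th=np.arctan2((A[:,0]*B[:,1]-A[:,1]*B[:,0]).sum(),(A*B).sum())
    c,s=np.cos(th),np.sin(th);M=np.array([[c,-s],[s,c]]);t=cb-M@ca
    return th,t,np.linalg.norm(a@M.T+t-b,axis=1)
def m2w(th,t,P):
    P=np.atleast_2d(P).astype(float)/1000;c,s=np.cos(th),np.sin(th)
    return np.c_[P[:,:2]@np.array([[c,-s],[s,c]]).T+t,P[:,2]]
E
python3 - <<'E'
from h import *
res={}
for n in("top0","scene0"):
    d=load(n);im=d["color"];hsv=cv2.cvtColor(im,cv2.COLOR_RGB2HSV)
    H,S,V=[hsv[...,i].astype(int) for i in range(3)]
    sub=np.zeros((480,640),bool)
    if n=="top0": sub[220:320,90:380]=1
    else: sub[180:450,280:520]=1
    m=(sub&(H>60)&(H<95)&(S>80)&(V>50)).astype(np.uint8)
    k,l,st,ce=cv2.connectedComponentsWithStats(m);i=1+np.argmax(st[1:,4])
    cs,_=cv2.findContours((l==i).astype(np.uint8),cv2.RETR_CCOMP,cv2.CHAIN_APPROX_NONE)
    big=max(cs,key=cv2.contourArea); 
    hl=cv2.convexHull(big); ap=cv2.approxPolyDP(hl,4,True)[:,0]; print(n,"corners",ap.tolist(),plane(d,ap,.014).round(4).tolist())
    print("holes",[ (cv2.contourArea(x),x[:,0].mean(0).round(1).tolist(),plane(d,x[:,0].mean(0),.008).round(4).tolist()) for x in cs if x is not big and cv2.contourArea(x)>20])
    yl=sub&(im[...,2].astype(int)<.45*im[...,0])&(im[...,0]>120)
    k,l,st,ce=cv2.connectedComponentsWithStats(yl.astype(np.uint8));i=1+np.argmax(st[1:,4]);print("yellow",st[i],ce[i],plane(d,ce[i],.008))
    bl=(sub&(V<50)).astype(np.uint8);
    if n=="top0":bl[:,:100]=0;bl[:,215:]=0
    else: bl[:300]=0;bl[:,:375]=0
    k,l,st,ce=cv2.connectedComponentsWithStats(bl);i=1+np.argmax(st[1:,4])
    cs,_=cv2.findContours((l==i).astype(np.uint8),cv2.RETR_EXTERNAL,cv2.CHAIN_APPROX_NONE)
    ap=cv2.boxPoints(cv2.minAreaRect(cs[0].astype(np.float32))) if n=="top0" else cv2.approxPolyDP(cv2.convexHull(cs[0]),5,True)[:,0]
    print("tray",ap.tolist(),plane(d,ap,.02).round(4).tolist())
d=load("top0")
z=np.array([[397,446],[437,449],[434,489],[394,487],[327,348],[527,369],[511,573],[304,551],[383,424]])/3.75+[225,160]-.37
mm=[(-176,-116,8),(-176,-144,8),(-204,-144,8),(-204,-116,8),(-115,-65,14),(-115,-195,14),(-250,-195,14),(-250,-65,14),(-165,-104.5,22)]
w=np.array([plane(d,p,q[2]/1000)[0] for p,q in zip(z,mm)])
th,t,e=fit2(np.array(mm)/1000,w);print(th,t,e.round(4))
b=plane(d,[285.5,204.5],.03)[0];print("ball",b)
c,s=np.cos(th),np.sin(th);print("mill",(np.array([[c,s],[-s,c]])@(b[:2]-t))*1000)
# overlays
a=np.linspace(0,np.pi/2,15)
def arc(r,z):return [(-110+r*np.cos(x),-20-r*np.sin(x),z) for x in a]
L=[[(-23,120,22),(-23,-20,22)]+arc(87,22)+[(-165,-107,22)],[(4-8,127,53.5),(-4+8,120,53.5),(4,-20,53.5)][1:]+arc(114,53.5),
[(0,0,126),(0,127,126)],[(-115,-65,14),(-115,-195,14),(-250,-195,14),(-250,-65,14),(-115,-65,14)],[(-176,-116,8),(-176,-144,8),(-204,-144,8),(-204,-116,8),(-176,-116,8)],[(35,-70,122),(35,140,122),(225,140,122),(225,-70,122),(35,-70,122)],[(-117,-157,50),(-117,-121,50)]]
for n in("top0","scene0"):
    d=load(n);k=4
    u0,v0,w_,h_=(225,160,200,150) if n=="top0" else (230,180,200,150)
    I=cv2.resize(d["color"][v0:v0+h_,u0:u0+w_,::-1],None,fx=k,fy=k,interpolation=cv2.INTER_CUBIC)
    for l in L:
        p=((proj(d,m2w(th,t,l))-[u0,v0]+.5)*k).astype(np.int32)
        cv2.polylines(I,[p],False,(0,0,255),1)
    cv2.imwrite(f"pics/o_{n}.png",I)
E
```

```text
top0 corners [[364, 259], [360, 311], [306, 306], [312, 252]] [[0.5242, -0.1475, 0.014], [0.392, -0.1328, 0.014], [0.4073, 0.0028, 0.014], [0.5448, -0.0148, 0.014]]
holes [(162.0, [335.4, 284.2], [[0.4617, -0.073, 0.008]])]
yellow [171 260  13  13 128] [177.28125  266.421875] [[0.51494295 0.32863643 0.008     ]]
tray [[103.5024642944336, 284.6790466308594], [114.88677215576172, 223.3789825439453], [203.76425170898438, 239.88479614257812], [192.37994384765625, 301.18487548828125]] [[0.4705, 0.5085, 0.02], [0.6272, 0.4872, 0.02], [0.5802, 0.2605, 0.02], [0.4247, 0.2862, 0.02]]
scene0 corners [[333, 199], [362, 231], [318, 255], [305, 239], [298, 216]] [[0.3998, -0.1208, 0.014], [0.41, 0.0031, 0.014], [0.5407, -0.0125, 0.014], [0.5356, -0.0693, 0.014], [0.5048, -0.136, 0.014]]
holes []
yellow [337 383  19  18 241] [346.3153527  391.56016598] [[0.70838624 0.28276767 0.008     ]]
tray [[444, 317], [506, 402], [443, 440], [386, 348]] [[0.4297, 0.2978, 0.02], [0.4732, 0.5095, 0.02], [0.6281, 0.479, 0.02], [0.5816, 0.2683, 0.02]]
-0.12320374896915612 [0.66467257 0.03258523] [0.0005 0.0016 0.0019 0.0007 0.0036 0.0038 0.0063 0.0055 0.0016]
ball [0.66709552 0.05106783 0.03      ]
mill [ 0.13322042 18.64025593]
```

View pics/o_top0.png

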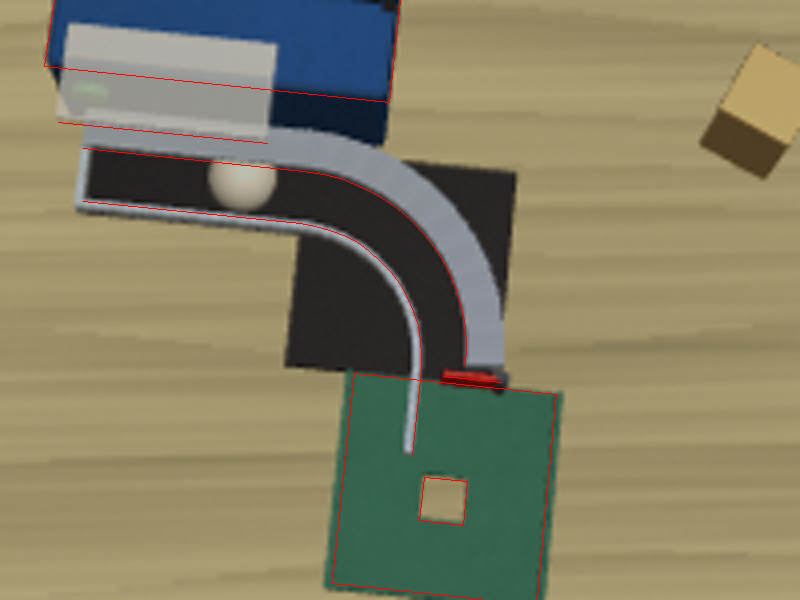

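View pics/o_scene0.png

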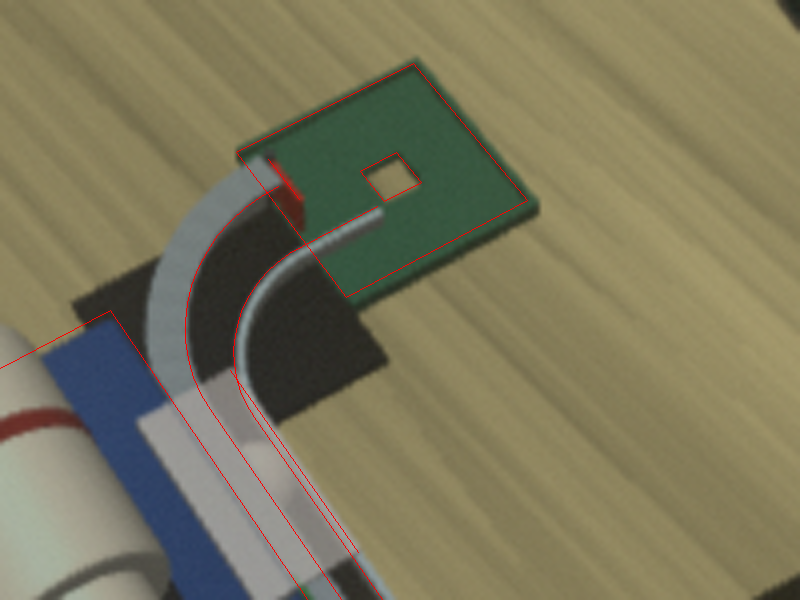

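```bash
cat >> h.py <<'E'
TH=-0.1232;T=np.array([0.6647,0.0326])
def mdir(v):
    c,s=np.cos(TH),np.sin(TH);v=np.array(v,float);return np.array([c*v[0]-s*v[1],s*v[0]+c*v[1],v[2]])
def ori(az,lean,flip=1):
    """mill azimuth (deg) of finger lean direction, lean deg from straight down; jaw y = horizontal perpendicular"""
    a=np.radians(az);l=np.radians(lean)
    x=mdir([np.sin(l)*np.cos(a),np.sin(l)*np.sin(a),-np.cos(l)])
    y=flip*mdir([-np.sin(a),np.cos(a),0]);return R.from_matrix(np.c_[x,y,np.cross(x,y)])
def mp(x,y,z): return m2w(TH,T,[x,y,z])[0]
def w2m(P):
    c,s=np.cos(TH),np.sin(TH);P=np.asarray(P);q=np.array([[c,s],[-s,c]])@(P[:2]-T);return np.r_[q,P[2]]*1000
def plan(wps,start=None):
    """wps: (pos,R,grip,n)"""
    from rig import readout
    s=readout.get_state();p=np.array(s["position"]);q=rot(s["ee_rot"])
    if start: p,q=start
    out=[]
    for (P,Q,g,n) in wps:
        for i in range(n):
            f=1/(n-i)
            d=q.inv().apply((np.array(P)-p)*f)/.06
            rv=np.degrees((q.inv()*Q).as_rotvec()*f)/4
            d=d.round(2)+0.;rv=rv.round(2)+0.
            if abs(np.r_[d,rv]).max()>1: print("!!exceeds",d,rv)
            out+=[*d.tolist(),*rv.tolist(),g]
            p=p+q.apply(d*.06);q=q*R.from_rotvec(np.radians(rv*4))
    for k in range(0,len(out),70): print("[" + ", ".join(f"{v:g}" for v in out[k:k+70])+"]")
    return p,q
def st():
    from rig import readout
    s=readout.get_state();m=rot(s["ee_rot"]).as_matrix()
    c,sn=np.cos(TH),np.sin(TH);W=np.array([[c,sn,0],[-sn,c,0],[0,0,1]])
    print("t",round(s["clock"],2),"world",s["position"].round(4),"mill",w2m(s["position"]).round(1),"x",(W@m[:,0]).round(2),"y",(W@m[:,1]).round(2),"q",s["qpos"].round(2),"F",s["contact_force"].round(1),"w",round(s["width"],4));return s
E
python3 - <<'E'
from h import *
st()
c=cloud(load("top0"))
print("start mill frame above")
# scene yellow
d=load("scene0");im=d["color"].astype(int);yl=(im[...,2]<.45*im[...,0])&(im[...,0]>110);yl[:335]=0;yl[368:]=0;yl[:,:415]=0;yl[:,440:]=0
p=np.argwhere(yl)[:,::-1].mean(0);print(p,plane(d,p,.008))
E
```

```text
t 0.1 world [ 0.2524 -0.5161  0.2305] mill [-341.7 -595.2  230.5] x [-0.  0. -1.] y [ 0.55 -0.84 -0.  ] q [-1.24  0.28  1.51 -0.    1.36 -0.12] F [-0.3  1.1 -0. ] w 0.0856
start mill frame above
[427.97419355 350.42580645] [[0.51014379 0.32808873 0.008     ]]
```

```bash
python3 - <<'E'
from h import *
q0=ori(0,0)
from rig import readout
s=readout.get_state();qs=rot(s["ee_rot"]);p=s["position"]
# route: rotate + move
way=[(.40,-.35,.26),(.47,-.1,.26),mp(-150,72,200)]
Q=ori(0,40)
rel=(qs.inv()*Q).as_rotvec();print(np.degrees(rel))
# go via straight-down yaw in stages: yaw 147 about world z
yaw=lambda deg:R.from_rotvec([0,0,np.radians(deg)])*qs
y=np.degrees((q0*qs.inv()).as_rotvec());print(y)
wp=[((.40,-.35,.26),yaw(49),-1,12),((.47,-.1,.26),yaw(98),-1,12)]
a=plan(wp)
wp=[(mp(-150,72,220),q0,-1,13),(mp(-100,72,160),Q,-1,11)]
E
```

```text
[-139.24424012  -15.1904018    50.70552733]
[ 7.25849602e-03 -1.29110330e-01  1.46882369e+02]
!!exceeds [-0.04 -0.12 -0.29] [-1.02  0.    0.  ]
!!exceeds [-0.04 -0.1  -0.29] [-1.02  0.    0.  ]
!!exceeds [-0.04 -0.07 -0.3 ] [-1.02  0.    0.  ]
!!exceeds [-0.04 -0.05 -0.3 ] [-1.02  0.    0.  ]
!!exceeds [-0.04 -0.03 -0.31] [-1.02  0.    0.  ]
!!exceeds [-0.04 -0.01 -0.31] [-1.02  0.    0.  ]
!!exceeds [-0.04  0.01 -0.31] [-1.02  0.    0.  ]
!!exceeds [-0.04  0.03 -0.31] [-1.02  0.    0.  ]
!!exceeds [-0.04  0.05 -0.3 ] [-1.02  0.    0.  ]
!!exceeds [-0.04  0.08 -0.3 ] [-1.02 -0.01  0.  ]
!!exceeds [-0.04  0.1  -0.29] [-1.02  0.    0.  ]
!!exceeds [-0.05  0.11 -0.28] [-1.03 -0.01 -0.01]
!!exceeds [ 0.    0.   -0.36] [-1.02  0.    0.  ]
!!exceeds [ 0.    0.03 -0.36] [-1.02  0.    0.  ]
!!exceeds [ 0.    0.06 -0.36] [-1.02  0.    0.  ]
!!exceeds [ 0.    0.08 -0.35] [-1.02  0.    0.  ]
!!exceeds [ 0.    0.11 -0.34] [-1.02  0.    0.  ]
!!exceeds [ 0.    0.13 -0.34] [-1.02  0.    0.  ]
!!exceeds [ 0.    0.15 -0.33] [-1.02  0.    0.  ]
!!exceeds [ 0.    0.18 -0.31] [-1.02  0.    0.  ]
!!exce
[... 352 characters left out ...]
3, -0.31, -1.02, 0, 0, -1, -0.04, -0.01, -0.31, -1.02, 0, 0, -1, -0.04, 0.01, -0.31, -1.02, 0, 0, -1, -0.04, 0.03, -0.31, -1.02, 0, 0, -1, -0.04, 0.05, -0.3, -1.02, 0, 0, -1, -0.04, 0.08, -0.3, -1.02, -0.01, 0, -1]
[-0.04, 0.1, -0.29, -1.02, 0, 0, -1, -0.05, 0.11, -0.28, -1.03, -0.01, -0.01, -1, 0, 0, -0.36, -1.02, 0, 0, -1, 0, 0.03, -0.36, -1.02, 0, 0, -1, 0, 0.06, -0.36, -1.02, 0, 0, -1, 0, 0.08, -0.35, -1.02, 0, 0, -1, 0, 0.11, -0.34, -1.02, 0, 0, -1, 0, 0.13, -0.34, -1.02, 0, 0, -1, 0, 0.15, -0.33, -1.02, 0, 0, -1, 0, 0.18, -0.31, -1.02, 0, 0, -1]
[0, 0.2, -0.3, -1.02, 0, 0, -1, 0, 0.22, -0.29, -1.02, -0.01, 0, -1, 0, 0.24, -0.27, -1.02, 0, 0, -1, 0, 0.25, -0.25, -1.03, -0.01, -0.01, -1]
```

Call:
{"name": "carry_out", "arguments": {"deltas": [-0.04,-0.12,-0.3,-1,0,0,-1,-0.04,-0.1,-0.3,-1,0,0,-1,-0.04,-0.08,-0.3,-1,0,0,-1,-0.04,-0.05,-0.3,-1,0,0,-1,-0.04,-0.03,-0.3,-1,0,0,-1,-0.04,0,-0.3,-1,0,0,-1,-0.04,0,-0.3,-1,0,0,-1,-0.04,0.03,-0.3,-1,0,0,-1,-0.04,0.05,-0.3,-1,0,0,-1,-0.04,0.08,-0.3,-1,0,0,-1]}}

```text
clock: 1.35
position: [0.3764, -0.3786, 0.2554]
ee_rot: [-0.387, -0.592, -0.387, 0.592]
contact_force: [0.1, -0.8, 0.7]
width: 0.0
```

```bash
python3 - <<'E'
from h import *
st();from rig import readout
s=readout.get_state();qs=rot(s["ee_rot"]);q0=ori(0,0)
y=(q0*qs.inv()).as_rotvec();print(np.degrees(y))
f=lambda k:R.from_rotvec(y*k)*qs
a=plan([((.46,-.1,.26),f(.45),-1,14),(mp(-150,72,220),q0,-1,16)])
E
```

```text
t 1.35 world [ 0.3764 -0.3786  0.2554] mill [-235.6 -443.5  255.4] x [-0.  0. -1.] y [ 0.96 -0.29 -0.  ] q [-0.92  0.2   1.55  0.    1.39 -0.5 ] F [ 0.1 -0.8  0.7] w 0.0
[-5.45319145e-05 -3.13144509e-03  1.06645802e+02]
[-0.01, -0.04, -0.34, -0.86, 0, 0, -1, -0.01, -0.02, -0.35, -0.86, 0, 0, -1, 0, 0, -0.35, -0.86, 0, 0, -1, -0.01, 0.02, -0.35, -0.86, 0, 0, -1, 0, 0.04, -0.34, -0.86, 0, 0, -1, -0.01, 0.06, -0.34, -0.86, 0, 0, -1, 0, 0.08, -0.34, -0.85, 0, 0, -1, -0.01, 0.1, -0.33, -0.86, 0, 0, -1, 0, 0.12, -0.32, -0.85, 0, 0, -1, -0.01, 0.14, -0.32, -0.86, 0, 0, -1]
[0, 0.16, -0.31, -0.85, 0, 0, -1, -0.01, 0.18, -0.3, -0.86, 0, 0, -1, 0, 0.19, -0.28, -0.85, 0, 0, -1, -0.01, 0.21, -0.27, -0.86, 0, 0, -1, 0.04, 0.16, -0.18, -0.92, 0, 0, -1, 0.04, 0.17, -0.17, -0.92, 0, 0, -1, 0.04, 0.18, -0.16, -0.92, 0, 0, -1, 0.04, 0.19, -0.15, -0.92, 0, 0, -1, 0.04, 0.2, -0.14, -0.92, 0, 0, -1, 0.04, 0.21, -0.13, -0.91, 0, 0, -1]
[0.04, 0.21, -0.11, -0.92, 0, 0, -1, 0.04, 0.22, -0.1, -0.91, 0, 0, -1, 0.04, 0.23, -0.08, -0.92, 0, 0, -1, 0.04, 0.23, -0.07, -0.91, 0, 0, -1, 0.05, 0.23, -0.05, -0.92, 0, 0, -1, 0.04, 0.24, -0.04, -0.91, 0, 0, -1, 0.05, 0.24, -0.03, -0.92, 0, 0, -1, 0.04, 0.24, -0.01, -0.91, 0, 0, -1, 0.05, 0.24, 0.01, -0.92, 0, 0, -1, 0.04, 0.24, 0.02, -0.91, 0, 0, -1]
```

Call:
{"name": "carry_out", "arguments": {"deltas": [0,-0.04,-0.34,-0.9,0,0,-1,0,-0.02,-0.35,-0.9,0,0,-1,0,0,-0.35,-0.9,0,0,-1,0,0.02,-0.35,-0.9,0,0,-1,0,0.04,-0.35,-0.9,0,0,-1,0,0.06,-0.35,-0.9,0,0,-1,0,0.08,-0.35,-0.9,0,0,-1,0,0.1,-0.35,-0.9,0,0,-1,0,0.12,-0.32,-0.9,0,0,-1,0,0.14,-0.32,-0.9,0,0,-1]}}

```text
clock: 2.6
position: [0.4338, -0.1753, 0.2554]
ee_rot: [0.551, 0.444, 0.551, -0.444]
contact_force: [-0.1, 0.5, 0.6]
width: -0.0001
```

Call:
{"name": "carry_out", "arguments": {"deltas": [0,0.16,-0.3,-0.9,0,0,-1,0,0.18,-0.3,-0.9,0,0,-1,0,0.2,-0.28,-0.9,0,0,-1,0,0.2,-0.26,-0.9,0,0,-1,0.04,0.18,-0.18,-0.9,0,0,-1,0.04,0.18,-0.18,-0.9,0,0,-1,0.04,0.18,-0.16,-0.9,0,0,-1,0.04,0.2,-0.15,-0.9,0,0,-1,0.04,0.2,-0.14,-0.9,0,0,-1,0.04,0.2,-0.12,-0.9,0,0,-1]}}

```text
clock: 3.85
position: [0.4796, -0.0118, 0.2407]
ee_rot: [0.661, 0.252, 0.661, -0.252]
contact_force: [-0.5, 0.1, 0.1]
width: -0.0003
```

```bash
python3 - <<'E'
from h import *
st();from rig import eyes
d=eyes.get_image("top");cv2.imwrite("pics/top1.png",d["color"][:,:,::-1])
a=plan([(mp(-130,72,190),ori(0,0),-1,10),(mp(-90,72,140),ori(0,40),-1,10)])
E
```

```text
t 3.85 world [ 0.4796 -0.0118  0.2407] mill [-178.2  -66.8  240.7] x [-0. -0. -1.] y [ 0.57  0.82 -0.  ] q [-0.17  0.13  1.68 -0.    1.34 -1.01] F [-0.5  0.1  0.1] w -0.0003
[0.08, 0.23, -0.06, -0.86, 0, 0, -1, 0.08, 0.24, -0.05, -0.86, 0, 0, -1, 0.09, 0.24, -0.04, -0.86, 0, 0, -1, 0.08, 0.24, -0.02, -0.86, 0, 0, -1, 0.09, 0.24, -0.01, -0.87, 0, 0, -1, 0.08, 0.24, 0.01, -0.86, 0, -0.01, -1, 0.09, 0.24, 0.02, -0.87, 0, 0, -1, 0.08, 0.24, 0.04, -0.86, 0, -0.01, -1, 0.09, 0.24, 0.06, -0.87, -0.01, 0, -1, 0.08, 0.24, 0.07, -0.86, 0, -0.01, -1]
[0.08, 0, 0.07, 0, -1, 0, -1, 0.09, 0, 0.06, 0, -1, 0, -1, 0.09, 0, 0.05, 0, -1, 0, -1, 0.1, 0, 0.05, 0, -1, 0, -1, 0.1, 0, 0.04, 0, -1, 0, -1, 0.1, 0, 0.03, 0, -1, 0, -1, 0.1, 0, 0.03, 0, -1, 0, -1, 0.11, 0, 0.02, 0, -1, 0, -1, 0.1, 0, 0.01, 0, -1, 0, -1, 0.11, 0, 0.01, 0, -1, 0.01, -1]
```

View pics/top1.png

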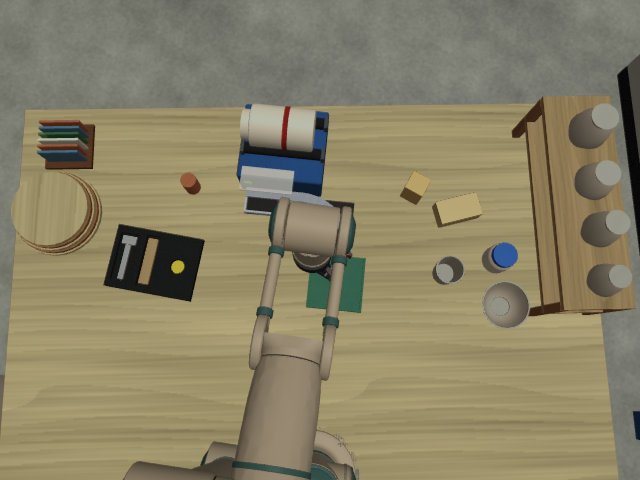

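Call:
{"name": "carry_out", "arguments": {"deltas": [0.08,0.24,-0.06,-0.86,0,0,-1,0.08,0.24,-0.05,-0.86,0,0,-1,0.08,0.24,-0.04,-0.86,0,0,-1,0.08,0.24,-0.02,-0.86,0,0,-1,0.08,0.24,0,-0.86,0,0,-1,0.08,0.24,0,-0.86,0,0,-1,0.08,0.24,0.02,-0.86,0,0,-1,0.08,0.24,0.04,-0.86,0,0,-1,0.08,0.24,0.06,-0.86,0,0,-1,0.08,0.24,0.07,-0.86,0,0,-1]}}

```text
clock: 5.15
position: [0.5462, 0.1186, 0.1926]
ee_rot: [0.706, 0.045, 0.706, -0.045]
contact_force: [0.6, 0.2, 0.3]
width: -0.0001
```

Call:
{"name": "carry_out", "arguments": {"deltas": [0.08,0,0.07,0,-1,0,-1,0.09,0,0.06,0,-1,0,-1,0.09,0,0.05,0,-1,0,-1,0.1,0,0.05,0,-1,0,-1,0.1,0,0.04,0,-1,0,-1,0.1,0,0.03,0,-1,0,-1,0.1,0,0.03,0,-1,0,-1,0.1,0,0.02,0,-1,0,-1,0.1,0,0.01,0,-1,0,-1,0.1,0,0.01,0,-1,0,-1]}}

```text
clock: 6.4
position: [0.5839, 0.1107, 0.1452]
ee_rot: [0.9, 0.027, 0.43, -0.062]
contact_force: [0.2, -1.2, -0.1]
width: -0.0
```

```bash
python3 - <<'E'
from h import *
st();from rig import eyes
for n in("top","scene"):
    d=eyes.get_image(n);cv2.imwrite(f"pics/{n}2.png",d["color"][:,:,::-1])
a=plan([(mp(-53,72,98),ori(0,40),-1,4),(mp(-15,72,52),ori(0,40),-1,5)])
E
```

```text
t 6.4 world [0.5839 0.1107 0.1452] mill [-89.8  67.5 145.2] x [ 0.63 -0.01 -0.78] y [ 0.01  1.   -0.01] q [ 0.2   0.17  2.14 -0.88  0.28 -0.45] F [ 0.2 -1.2 -0.1] w -0.0
[0.25, 0.02, 0, -0.01, -0.07, 0.05, -1, 0.25, 0.02, 0, -0.01, -0.08, 0.05, -1, 0.25, 0.03, 0, -0.01, -0.07, 0.04, -1, 0.24, 0.02, 0, 0, -0.08, 0.05, -1, 0.2, 0, 0, 0, 0, 0, -1, 0.2, 0, 0, 0, 0, 0, -1, 0.2, 0, 0, 0, 0, 0, -1, 0.2, 0, 0, 0, 0, 0, -1, 0.2, 0, -0.01, 0, 0, 0, -1]
```

View pics/scene2.png

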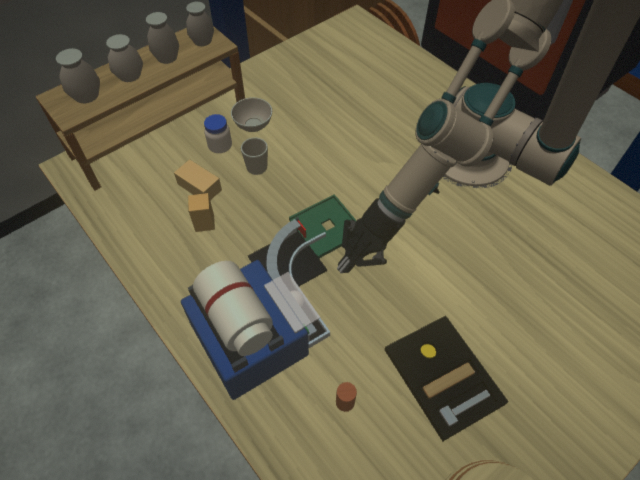

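```bash
python3 - <<'E'
from h import *
from rig import readout
from scipy.optimize import least_squares
s=readout.get_state();print(s["qpos"].tolist(),s["ee_rot"].tolist())
D=[((-1.23696528,.276613,1.506149,0,1.360677,-.121),(.2524,-.5160,.2304)),((-.92,.2,1.55,0,1.39,-.5),(.3764,-.3786,.2554)),((-.17,.13,1.68,0,1.34,-1.01),(.4796,-.0118,.2407)),(s["qpos"],s["position"])]
Y=lambda a:R.from_rotvec([0,a,0])
def fk(q,p):
    r0,h,L2,L3,Lt,d,o=p
    B=R.from_rotvec([0,0,q[0]]);F=Y(q[1]+q[2]) # z axis along forearm
    Wr=Y(q[3]*0)
    rt=F*R.from_rotvec([0,0,q[3]])*Y(q[4])
    w=np.array([r0,d,h])+L2*Y(q[1]).apply([0,0,1])+F.apply([o,0,L3])
    return B.apply(w+Lt*rt.apply([0,0,1])), (B*rt).apply([0,0,1])
f=lambda p:np.concatenate([fk(q,p)[0]-x for q,x in D]+[np.array(p[[0,6]])*.01])
r=least_squares(f,[0,.2,.4,.4,.25,.07,0]);print(r.x.round(4),r.fun.round(4))
print(fk(D[3][0],r.x)[1],rot(s["ee_rot"]).as_matrix()[:,0])
np.save("kin.npy",r.x)
E
```

```text
[0.19992147109103228, 0.17305138137415663, 2.1394668902802403, -0.876562147710202, 0.27851600210145316, -0.45516150593081844] [0.899730570688646, 0.024925280671128647, 0.4313127852060022, -0.06191051501635041]
[5.000e-04 1.413e-01 6.243e-01 4.219e-01 3.634e-01 6.950e-02 5.960e-02] [ 0.0002  0.      0.001  -0.0002 -0.0007  0.0005 -0.0005  0.0001 -0.0016
  0.      0.0004  0.0001  0.      0.0006]
[ 0.62027274 -0.08990438 -0.77921687] [ 0.62027274 -0.08990438 -0.77921687]
```

```bash
cat >> h.py <<'E'
from scipy.optimize import least_squares
KP=np.load("kin.npy")
_Y=lambda a:R.from_rotvec([0,a,0]); _Z=lambda a:R.from_rotvec([0,0,a])
def fk(q,p=KP):
    r0,h,L2,L3,Lt,d,o=p
    B=_Z(q[0]);F=_Y(q[1]+q[2]);rt=F*_Z(q[3])*_Y(q[4])*_Z(q[5])
    w=np.array([r0,d,h])+L2*_Y(q[1]).apply([0,0,1])+F.apply([o,0,L3])
    m=(B*rt).as_matrix();x=m[:,2];y=-m[:,0]
    return B.apply(w+Lt*rt.apply([0,0,1])),R.from_matrix(np.c_[x,y,np.cross(x,y)])
LO=np.array([-2.89,-.75,.22,-1.18,.11,-2.7]);HI=np.array([2.89,2.08,2.7,4.32,2.71,2.7])
def ik(P,Q,q0):
    f=lambda q:np.r_[(fk(q)[0]-P)*5,(fk(q)[1].inv()*Q).as_rotvec()]
    r=least_squares(f,np.clip(q0,LO+1e-3,HI-1e-3),bounds=(LO,HI));return r.x,np.abs(r.fun).max()
E
python3 - <<'E'
from h import *
from rig import readout
s=readout.get_state();a=fk(s["qpos"]);print(a[0]-s["position"],np.degrees((a[1].inv()*rot(s["ee_rot"])).as_rotvec()))
for lean in (40,35,32):
  print(lean)
  q=s["qpos"]
  for (X,y,z,az) in [(-53,72,98,0),(3,72,31,0),(3,50,31,0),(3,0,31,0)]:
    q,e=ik(mp(X,y,z),ori(az,lean),q);print(X,y,z,q.round(2),round(e,4))
  for t in range(0,91,15):
    a=np.radians(t);r=113;q,e=ik(mp(-110+r*np.cos(a),-20-r*np.sin(a),31),ori(-t,lean),q);print(t,q.round(2),round(e,4))
  q,e=ik(mp(-155,-133,31),ori(-90,lean),q);print(q.round(2),round(e,4))
E
```

```text
[1.44202587e-05 3.82519956e-04 9.29439367e-05] [ 7.95138670e-16 -5.44173028e-15  1.80894048e-14]
40
-53 72 98 [ 0.17  0.29  2.13 -1.18  0.19 -0.17] 0.0269
3 72 31 [ 0.12  0.45  2.03 -1.18  0.15 -0.19] 0.0847
3 50 31 [ 0.07  0.44  2.05 -1.18  0.11 -0.23] 0.086
3 0 31 [ 0.    0.43  2.07 -1.18  0.11 -0.29] 0.0919
0 [-0.03  0.43  2.07 -1.18  0.11 -0.31] 0.0944
15 [-0.02  0.43  2.06 -1.18  0.23 -0.09] 0.1004
30 [ 0.05  0.46  2.03 -1.18  0.44  0.18] 0.0806
45 [ 0.1   0.49  2.01 -1.18  0.62  0.44] 0.0306
60 [ 0.13  0.52  1.97 -1.09  0.78  0.59] 0.0
75 [ 0.14  0.55  1.9  -0.92  0.94  0.66] 0.0
90 [ 0.13  0.58  1.83 -0.78  1.09  0.75] 0.0
[ 0.15  0.54  1.92 -0.79  1.06  0.81] 0.0
35
-53 72 98 [ 0.16  0.29  2.08 -0.73  0.24 -0.62] 0.0
3 72 31 [ 0.12  0.46  2.04 -1.18  0.15 -0.19] 0.0045
3 50 31 [ 0.08  0.45  2.05 -1.18  0.12 -0.23] 0.0065
3 0 31 [-0.    0.44  2.07 -1.12  0.11 -0.35] 0.0305
0 [-0.05  0.43  2.06 -0.69  0.11 -0.82] 0.0376
15 [-0.02  0.44  2.06 -1.18  0.22 -0.09] 0.0202
30 [ 0.03  0.45  2.04 -1.18  0.4   0.16] 0.0076
45 [ 0.06  0.47  2.   -1.08  0.57  0.31] 0.0
60 [ 0.09  0.5   1.95 -0.95  0.74  0.42] 0.0
75 [ 0.09  0.52  1.89 -0.83  0.89  0.54] 0.0
90 [ 0.09  0.55  1.83 -0.71  1.04  0.67] 0.0
[ 0.11  0.5   1.93 -0.72  1.    0.72] 0.0
32
-53 72 98 [ 0.15  0.29  2.04 -0.49  0.31 -0.87] 0.0
3 72 31 [ 0.12  0.45  2.   -0.72  0.19 -0.65] 0.0
3 50 31 [ 0.07  0.45  2.01 -0.67  0.17 -0.74] 0.0
3 0 31 [-0.03  0.43  2.05 -0.44  0.12 -1.05] 0.0
0 [-0.07  0.43  2.05 -0.26  0.11 -1.26] 0.0028
15 [-0.03  0.43  2.04 -0.94  0.23 -0.33] 0.0
30 [ 0.01  0.45  2.01 -1.    0.4  -0.03] 0.0
45 [ 0.04  0.46  1.97 -0.94  0.56  0.16] 0.0
60 [ 0.06  0.48  1.93 -0.86  0.72  0.32] 0.0
75 [ 0.07  0.51  1.88 -0.76  0.87  0.47] 0.0
90 [ 0.06  0.53  1.84 -0.66  1.01  0.61] 0.0
[ 0.08  0.48  1.93 -0.68  0.97  0.66] 0.0
```

```bash
python3 - <<'E'
from h import *
from rig import readout
s=readout.get_state()
for lean in (28,30,32,34,36,38):
  for az in (-20,-10,0,10,20,30):
    q=np.array([.16,.29,2.04,-.49 if az<=0 else .5,.31,-.87])
    o=[]
    for (X,y,z) in [(-53,72,98),(3,65,31),(3,50,31),(3,25,31),(3,0,31),(3,-20,31)]:
      q,e=ik(mp(X,y,z),ori(az,lean),q);o.append((round(e,3),q[3:5].round(2).tolist()))
    if max(x[0] for x in o)<.004 : print(lean,az,o,q.round(2))
E
```

```text
28 -20 [(np.float64(0.0), [-0.58, 0.59]), (np.float64(0.0), [-0.68, 0.48]), (np.float64(0.0), [-0.68, 0.46]), (np.float64(0.0), [-0.68, 0.44]), (np.float64(0.0), [-0.67, 0.41]), (np.float64(0.0), [-0.66, 0.39])] [ 0.04  0.45  1.94 -0.66  0.39 -0.49]
28 -10 [(np.float64(0.0), [-0.49, 0.49]), (np.float64(0.0), [-0.59, 0.37]), (np.float64(0.0), [-0.58, 0.35]), (np.float64(0.0), [-0.56, 0.33]), (np.float64(0.0), [-0.52, 0.3]), (np.float64(0.0), [-0.48, 0.29])] [-0.01  0.44  1.98 -0.48  0.29 -0.85]
28 0 [(np.float64(0.0), [-0.31, 0.41]), (np.float64(0.0), [-0.37, 0.28]), (np.float64(0.0), [-0.34, 0.27]), (np.float64(0.0), [-0.27, 0.25]), (np.float64(0.0), [-0.18, 0.24]), (np.float64(0.0), [-0.1, 0.23])] [-0.07  0.43  2.   -0.1   0.23 -1.43]
28 10 [(np.float64(0.0), [-0.03, 0.37]), (np.float64(0.0), [0.03, 0.25]), (np.float64(0.0), [0.09, 0.24]), (np.float64(0.0), [0.19, 0.24]), (np.float64(0.0), [0.28, 0.24]), (np.float64(0.0), [0.36, 0.25])] [-0.13  0.43  2.    0.36  0.25 -2.08]
28 20 [(np.float64(0.0), [0.27, 0.39]), (np.float64(0.0), [0.42, 0.28]), (np.float64(0.0), [0.47, 0.29]), (np.
[... 2150 characters left out ...]
p.float64(0.0), [0.07, 0.12]), (np.float64(0.0), [0.21, 0.12]), (np.float64(0.0), [0.45, 0.12]), (np.float64(0.0), [0.65, 0.13]), (np.float64(0.0), [0.77, 0.15])] [-0.14  0.43  2.06  0.77  0.15 -2.5 ]
34 -20 [(np.float64(0.0), [-0.86, 0.54]), (np.float64(0.0), [-1.03, 0.44]), (np.float64(0.0), [-1.05, 0.42]), (np.float64(0.0), [-1.08, 0.38]), (np.float64(0.0), [-1.11, 0.35]), (np.float64(0.0), [-1.13, 0.33])] [ 0.07  0.46  2.02 -1.13  0.33  0.01]
34 -10 [(np.float64(0.0), [-0.82, 0.39]), (np.float64(0.0), [-1.09, 0.29]), (np.float64(0.0), [-1.11, 0.27]), (np.float64(0.0), [-1.14, 0.24]), (np.float64(0.0), [-1.16, 0.21]), (np.float64(0.0), [-1.18, 0.18])] [ 0.01  0.44  2.06 -1.18  0.18 -0.14]
```

```bash
cat >> h.py <<'E'
def ori2(t,az,lean):
    a=np.radians(az);l=np.radians(lean);t=np.radians(t)
    x=mdir([np.sin(l)*np.cos(a),np.sin(l)*np.sin(a),-np.cos(l)])
    b=mdir([np.sin(t),np.cos(t),0]);y=b-x*(b@x);y/=np.linalg.norm(y)
    return R.from_matrix(np.c_[x,y,np.cross(x,y)])
E
python3 - <<'E'
from h import *
from rig import readout
s=readout.get_state();q=s["qpos"]
Q=ori2(0,-12,32);x=Q.as_matrix()[:,0]
end=mp(0,68,31)
for d in (.13,.08,.0):
    q,e=ik(end-x*d,Q,q);print(d,w2m(end-x*d).round(1),q.round(2),round(e,4))
for y in (50,0,-20): q,e=ik(mp(0,y,31),Q,q);print(y,q.round(2),round(e,4))
for t in range(0,91,15):
    a=np.radians(t);r=111;q,e=ik(mp(-110+r*np.cos(a),-20-r*np.sin(a),31),ori2(t,-12-t*78/90,32),q);print(t,q.round(2),round(e,4))
for X in (-130,-160): q,e=ik(mp(X,-131,31),ori2(90,-90,32),q);print(X,q.round(2),round(e,4))
plan([(end-x*.13,Q,-1,5),(end-x*.04,Q,-1,5)])
E
```

```text
0.13 [-67.4  82.3 141.2] [ 0.26  0.25  1.95 -0.61  0.54 -0.69] 0.0
0.08 [-41.5  76.8  98.8] [ 0.23  0.33  1.97 -0.7   0.45 -0.61] 0.0
0.0 [ 0. 68. 31.] [ 0.19  0.47  1.96 -0.91  0.34 -0.42] 0.0
50 [ 0.15  0.46  1.98 -0.92  0.32 -0.43] 0.0
0 [ 0.05  0.44  2.02 -0.93  0.25 -0.51] 0.0
-20 [ 0.01  0.44  2.03 -0.92  0.23 -0.55] 0.0
0 [ 0.01  0.44  2.03 -0.91  0.23 -0.55] 0.0
15 [ 0.03  0.45  2.   -0.98  0.37 -0.25] 0.0
30 [ 0.05  0.47  1.97 -0.95  0.5  -0.05] 0.0
45 [ 0.06  0.48  1.94 -0.9   0.64  0.13] 0.0
60 [ 0.07  0.5   1.9  -0.82  0.77  0.29] 0.0
75 [ 0.07  0.51  1.87 -0.75  0.89  0.45] 0.0
90 [ 0.07  0.53  1.83 -0.66  1.01  0.62] 0.0
-130 [ 0.07  0.51  1.88 -0.67  0.99  0.64] 0.0
-160 [ 0.08  0.48  1.94 -0.68  0.97  0.67] 0.0
[0.06, 0.05, 0.05, -0.03, 0.37, -0.28, -1, 0.05, 0.05, 0.06, -0.03, 0.37, -0.28, -1, 0.05, 0.05, 0.06, -0.03, 0.37, -0.28, -1, 0.05, 0.06, 0.06, -0.03, 0.36, -0.28, -1, 0.04, 0.06, 0.06, -0.03, 0.37, -0.28, -1, 0.3, 0, 0, 0, 0, 0, -1, 0.3, 0, 0, 0, 0, 0, -1, 0.3, 0, 0, 0, 0, 0, -1, 0.3, 0, 0, 0, 0, 0, -1, 0.3, 0, 0, 0, 0, 0, -1]
```

All joints are within range. I'll reorient, then descend partway.

Call:
{"name": "carry_out", "arguments": {"deltas": [0.06,0.05,0.06,-0.03,0.37,-0.28,-1,0.05,0.05,0.06,-0.03,0.37,-0.28,-1,0.05,0.05,0.06,-0.03,0.37,-0.28,-1,0.05,0.06,0.06,-0.03,0.37,-0.28,-1,0.04,0.06,0.06,-0.03,0.37,-0.28,-1,0.2,0,0,0,0,0,-1,0.2,0,0,0,0,0,-1,0.2,0,0,0,0,0,-1,0.2,0,0,0,0,0,-1,0,0,0,0,0,0,-1]}}

```text
clock: 7.75
position: [0.6337, 0.1135, 0.1013]
ee_rot: [0.866, 0.005, 0.489, -0.103]
contact_force: [0.4, 0.1, -0.0]
width: 0.0
```

```bash
python3 - <<'E'
from h import *
st();from rig import eyes
for n in("top","scene"):
    d=eyes.get_image(n);cv2.imwrite(f"pics/{n}3.png",d["color"][:,:,::-1])
    if n=="scene": cv2.imwrite(f"pics/s3z.png",cv2.resize(d["color"][180:360,220:440,::-1],None,fx=3.3,fy=3.3,interpolation=cv2.INTER_CUBIC))
plan([(mp(0,68,31),ori2(0,-12,32),-1,5)])
E
```

```text
t 7.75 world [0.6337 0.1135 0.1013] mill [-40.7  76.5 101.3] x [ 0.52 -0.11 -0.85] y [ 0.06  0.99 -0.09] q [ 0.23  0.33  1.96 -0.69  0.46 -0.62] F [ 0.4  0.1 -0. ] w 0.0
[0.28, 0, -0.01, -0.01, 0, 0, -1, 0.27, 0, -0.01, -0.02, 0, 0, -1, 0.28, 0, -0.01, -0.01, 0, 0, -1, 0.27, 0, -0.01, -0.02, 0.01, 0, -1, 0.28, 0, -0.01, -0.01, 0, -0.01, -1]
```

View pics/s3z.png

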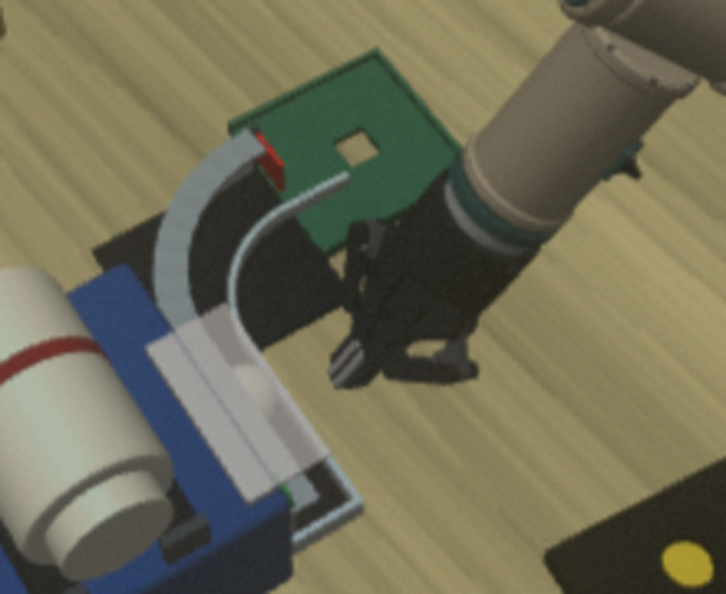

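Call:
{"name": "carry_out", "arguments": {"deltas": [0.28,0,-0.01,-0.01,0,0,-1,0.27,0,-0.01,-0.02,0,0,-1,0.28,0,-0.01,-0.01,0,0,-1,0.27,0,-0.01,-0.02,0,0,-1,0.27,0,-0.01,-0.01,0,0,-1]}}

```text
clock: 8.48
position: [0.6734, 0.1005, 0.032]
ee_rot: [0.867, 0.003, 0.488, -0.101]
contact_force: [0.4, 0.8, -0.0]
width: 0.0002
```

```bash
python3 - <<'E'
from h import *
st();from rig import eyes
for n in("top","scene"):
    d=eyes.get_image(n);cv2.imwrite(f"pics/{n}4.png",d["color"][:,:,::-1])
    if n=="scene": cv2.imwrite(f"pics/s4z.png",cv2.resize(d["color"][180:360,220:440,::-1],None,fx=3.3,fy=3.3,interpolation=cv2.INTER_CUBIC))
Q=ori2(0,-12,32)
plan([(mp(0,50,31),Q,-1,4),(mp(0,18,31),Q,-1,6)])
E
```

```text
t 8.47 world [0.6734 0.1005 0.032 ] mill [ 0.3 68.4 32. ] x [ 0.52 -0.11 -0.85] y [ 0.06  0.99 -0.09] q [ 0.19  0.47  1.97 -0.92  0.34 -0.41] F [ 0.4  0.8 -0. ] w 0.0002
[0.01, -0.07, 0, 0, 0, 0, -1, 0.01, -0.08, 0, 0, 0, 0, -1, 0.01, -0.07, 0, 0, 0, 0, -1, 0, -0.08, 0.01, 0, 0, 0, -1, 0.01, -0.09, 0, 0, 0, 0, -1, 0.01, -0.09, 0, 0, 0, 0, -1, 0.01, -0.09, 0, 0, 0, 0, -1, 0.01, -0.09, 0, 0, 0, 0, -1, 0.01, -0.08, 0, 0, 0, 0, -1, 0.01, -0.09, 0, 0, 0, 0, -1]
```

View pics/s4z.png

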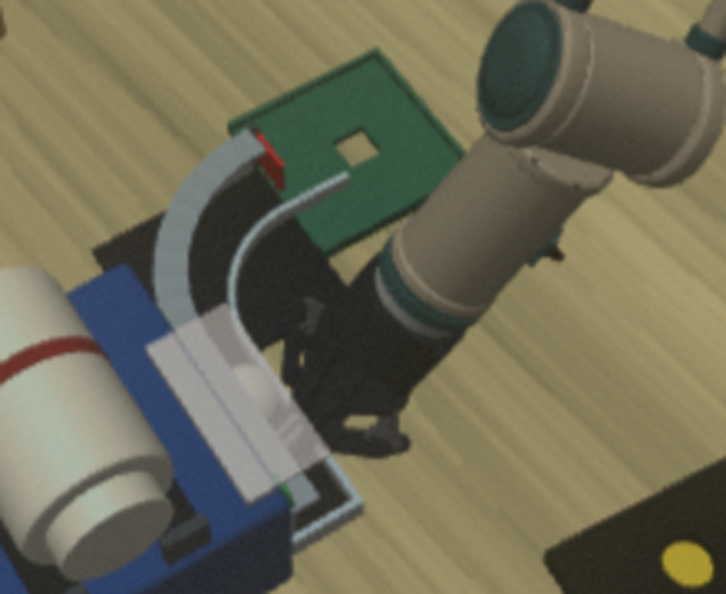

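Call:
{"name": "carry_out", "arguments": {"deltas": [0.01,-0.1,0,0,0,0,-1,0.01,-0.1,0,0,0,0,-1,0.01,-0.1,0,0,0,0,-1,0.01,-0.1,0,0,0,0,-1,0.01,-0.1,0,0,0,0,-1,0.01,-0.1,0,0,0,0,-1,0.01,-0.1,0,0,0,0,-1,0.01,-0.1,0,0,0,0,-1]}}

```text
clock: 9.57
position: [0.6666, 0.052, 0.032]
ee_rot: [0.867, 0.003, 0.489, -0.101]
contact_force: [0.1, 0.2, -0.5]
width: 0.0
```

```bash
python3 - <<'E'
from h import *
st();from rig import eyes
for n in("top","scene"):
    d=eyes.get_image(n);cv2.imwrite(f"pics/{n}5.png",d["color"][:,:,::-1])
    if n=="scene": cv2.imwrite(f"pics/s5z.png",cv2.resize(d["color"][180:360,220:440,::-1],None,fx=3.3,fy=3.3,interpolation=cv2.INTER_CUBIC))
Q=ori2(0,-12,32)
plan([(mp(0,-14,31),Q,-1,7)])
E
```

```text
t 9.57 world [0.6666 0.052  0.032 ] mill [-0.5 19.5 32. ] x [ 0.52 -0.11 -0.85] y [ 0.06  0.99 -0.09] q [ 0.09  0.45  2.01 -0.93  0.28 -0.47] F [ 0.1  0.2 -0.5] w 0.0
[0.01, -0.08, 0, 0, 0, 0, -1, 0.01, -0.08, 0, 0, 0, 0, -1, 0.01, -0.08, 0, 0, 0, 0, -1, 0.01, -0.08, 0, 0, 0, 0, -1, 0.01, -0.08, 0, 0, 0, 0, -1, 0.01, -0.07, 0, -0.01, 0.01, 0, -1, 0.02, -0.08, 0, 0, 0, 0, -1]
```

View pics/s5z.png

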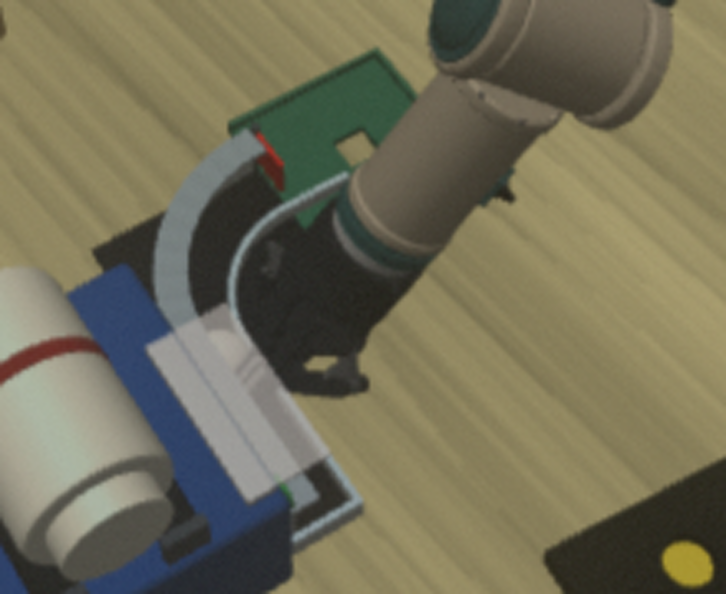

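```bash
cat >> h.py <<'E'
def bend(t,r=111,z=31):
    a=np.radians(t); to=min(t+10,90)
    return mp(-110+r*np.cos(a),-20-r*np.sin(a),z),ori2(to,-12-to*78/90,32)
E
python3 - <<'E'
from h import *
plan([(mp(0,-14,31),ori2(0,-12,32),-1,5),(*bend(2),-1,2),(*bend(5),-1,1),(*bend(8),-1,1),(*bend(11),-1,1)])
E
```

```text
!!exceeds [ 0.01 -0.08  0.01] [ 1.27  0.12 -0.68]
!!exceeds [ 0.02 -0.08  0.01] [ 1.28  0.11 -0.68]
[0.02, -0.11, 0, 0, 0, 0, -1, 0.01, -0.11, 0, 0, 0, 0, -1, 0.02, -0.11, 0, 0, 0, 0, -1, 0.01, -0.11, 0, -0.01, 0.01, 0, -1, 0.02, -0.11, 0, 0, 0, 0, -1, 0.01, -0.08, 0.01, 1.27, 0.12, -0.68, -1, 0.02, -0.08, 0.01, 1.28, 0.11, -0.68, -1, 0.02, -0.09, 0.01, 0.63, 0.05, -0.34, -1, 0.01, -0.1, 0.02, 0.64, 0.05, -0.34, -1, 0.02, -0.09, 0.01, 0.64, 0.05, -0.34, -1]
```

Call:
{"name": "carry_out", "arguments": {"deltas": [0.02,-0.11,0,0,0,0,-1,0.01,-0.11,0,0,0,0,-1,0.02,-0.11,0,0.3,0,-0.15,-1,0.01,-0.11,0,0.5,0,-0.3,-1,0.02,-0.11,0,0.7,0.05,-0.4,-1,0.02,-0.08,0.01,0.7,0.05,-0.4,-1]}}

```text
clock: 10.42
position: [0.662, 0.0137, 0.0307]
ee_rot: [0.857, 0.049, 0.482, -0.177]
contact_force: [0.1, -0.4, -0.3]
width: -0.0002
```

```bash
python3 - <<'E'
from h import *
st()
plan([(*bend(3),-1,2)]+[(*bend(t),-1,1) for t in (6,9,12,15,18,21,24,27)])
E
```

```text
t 10.43 world [0.662  0.0137 0.0307] mill [ -0.4 -19.1  30.7] x [ 0.5  -0.2  -0.84] y [ 0.23  0.97 -0.09] q [ 0.08  0.46  2.   -1.01  0.35 -0.26] F [ 0.1 -0.4 -0.3] w -0.0002
[0.01, -0.05, 0.02, 0.26, 0.08, -0.12, -1, 0.02, -0.05, 0.02, 0.26, 0.08, -0.11, -1, 0.01, -0.1, 0.01, 0.64, 0.05, -0.34, -1, 0.02, -0.09, 0.01, 0.64, 0.05, -0.34, -1, 0.02, -0.1, 0.01, 0.63, 0.05, -0.34, -1, 0.01, -0.09, 0.02, 0.64, 0.05, -0.35, -1, 0.02, -0.1, 0.01, 0.64, 0.04, -0.34, -1, 0.01, -0.09, 0.01, 0.63, 0.04, -0.34, -1, 0.02, -0.1, 0.01, 0.64, 0.04, -0.34, -1, 0.01, -0.09, 0.02, 0.64, 0.04, -0.34, -1]
```

Call:
{"name": "carry_out", "arguments": {"deltas": [0.01,-0.06,0.02,0.26,0.08,-0.12,-1,0.02,-0.06,0.02,0.26,0.08,-0.12,-1,0.01,-0.1,0.01,0.64,0.05,-0.34,-1,0.02,-0.1,0.01,0.64,0.05,-0.34,-1,0.02,-0.1,0.01,0.64,0.05,-0.34,-1,0.01,-0.1,0.02,0.64,0.05,-0.34,-1,0.02,-0.1,0.01,0.64,0.04,-0.34,-1,0.01,-0.1,0.01,0.64,0.04,-0.34,-1,0.02,-0.1,0.01,0.64,0.04,-0.34,-1,0.01,-0.1,0.02,0.64,0.04,-0.34,-1]}}

```text
clock: 11.68
position: [0.6436, -0.0387, 0.0314]
ee_rot: [0.799, 0.169, 0.456, -0.355]
contact_force: [0.5, 0.0, -0.5]
width: -0.0004
```

```bash
python3 - <<'E'
from h import *
s=st();m=w2m(s["position"]);print("t",np.degrees(np.arctan2(-m[1]-20,m[0]+110)),np.hypot(m[1]+20,m[0]+110))
from rig import eyes
d=eyes.get_image("scene");cv2.imwrite(f"pics/s6z.png",cv2.resize(d["color"][180:360,220:440,::-1],None,fx=3.3,fy=3.3,interpolation=cv2.INTER_CUBIC))
plan([(*bend(t),-1,1) for t in (30,33,36,39,42,45,48,51,54,57)])
E
```

```text
t 11.68 world [ 0.6436 -0.0387  0.0314] mill [-12.2 -73.4  31.4] x [ 0.38 -0.37 -0.85] y [ 0.63  0.77 -0.05] q [ 0.08  0.48  1.93 -0.9   0.59  0.03] F [ 0.5  0.  -0.5] w -0.0004
t 28.62712869244575 111.4100302258249
[0.01, -0.04, -0.01, 0.58, 0.03, -0.33, -1, 0.01, -0.1, 0.01, 0.64, 0.04, -0.35, -1, 0.01, -0.09, 0.01, 0.64, 0.03, -0.34, -1, 0.02, -0.1, 0.02, 0.63, 0.03, -0.34, -1, 0.01, -0.09, 0.01, 0.64, 0.02, -0.35, -1, 0.01, -0.1, 0.01, 0.64, 0.03, -0.34, -1, 0.01, -0.09, 0.01, 0.63, 0.02, -0.34, -1, 0.01, -0.1, 0.02, 0.64, 0.02, -0.35, -1, 0.02, -0.1, 0.01, 0.63, 0.02, -0.34, -1, 0.01, -0.09, 0.01, 0.64, 0.02, -0.35, -1]
```

View pics/s6z.png

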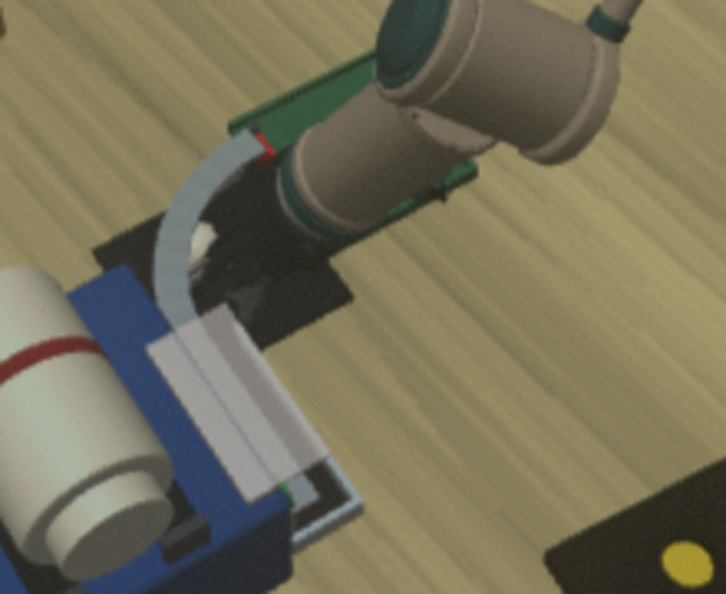

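Call:
{"name": "carry_out", "arguments": {"deltas": [0.01,-0.06,0,0.6,0.03,-0.33,-1,0.01,-0.1,0.01,0.64,0.04,-0.35,-1,0.01,-0.1,0.01,0.64,0.03,-0.34,-1,0.01,-0.1,0.02,0.64,0.03,-0.34,-1,0.01,-0.1,0.01,0.64,0.02,-0.34,-1,0.01,-0.1,0.01,0.64,0.02,-0.34,-1,0.01,-0.1,0.01,0.64,0.02,-0.34,-1,0.01,-0.1,0.02,0.64,0.02,-0.34,-1,0.01,-0.1,0.01,0.64,0.02,-0.34,-1]}}

```text
clock: 12.85
position: [0.6042, -0.0725, 0.0322]
ee_rot: [0.704, 0.277, 0.398, -0.519]
contact_force: [0.1, 0.3, 0.4]
width: -0.0003
```

```bash
python3 - <<'E'
from h import *
s=st();m=w2m(s["position"]);print("t",np.degrees(np.arctan2(-m[1]-20,m[0]+110)),np.hypot(m[1]+20,m[0]+110))
from rig import eyes
for n in("scene","top"):
  d=eyes.get_image(n);u,v=(220,180) if n=="scene" else (230,170);cv2.imwrite(f"pics/{n}7z.png",cv2.resize(d["color"][v:v+180,u:u+200,::-1],None,fx=3.3,fy=3.3,interpolation=cv2.INTER_CUBIC))
plan([(*bend(t),-1,1) for t in (57,60,63,66,69,72,75,78)])
E
```

```text
t 12.85 world [ 0.6042 -0.0725  0.0322] mill [ -47.1 -111.7   32.2] x [ 0.21 -0.49 -0.85] y [ 0.91  0.42 -0.02] q [ 0.08  0.51  1.86 -0.79  0.82  0.32] F [0.1 0.3 0.4] w -0.0003
t 55.551729527091865 111.21386260007243
[0.02, -0.05, -0.01, 0.62, 0.01, -0.38, -1, 0.01, -0.09, 0.01, 0.64, 0.02, -0.35, -1, 0.01, -0.1, 0.02, 0.64, 0.01, -0.34, -1, 0.01, -0.1, 0.01, 0.63, 0.01, -0.35, -1, 0.01, -0.09, 0.01, 0.64, 0.01, -0.34, -1, 0.01, -0.1, 0.01, 0.63, 0.01, -0.35, -1, 0.01, -0.09, 0.01, 0.64, 0, -0.34, -1, 0, -0.1, 0.02, 0.64, 0, -0.34, -1]
```

View pics/scene7z.png

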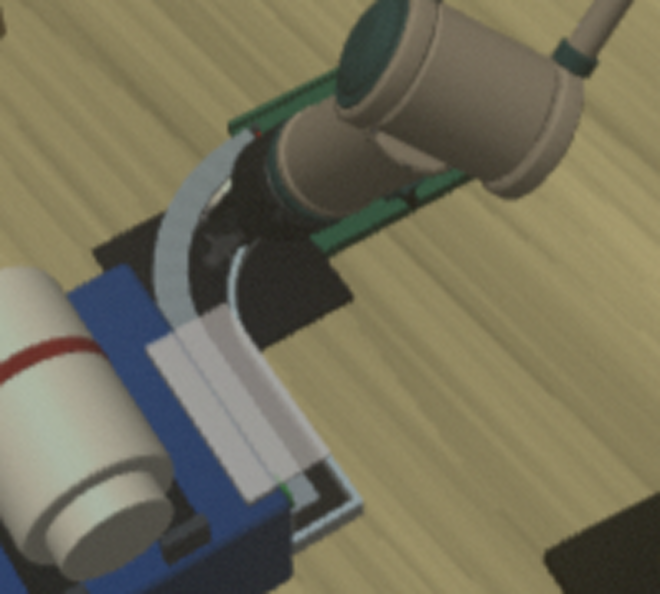

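View pics/top7z.png

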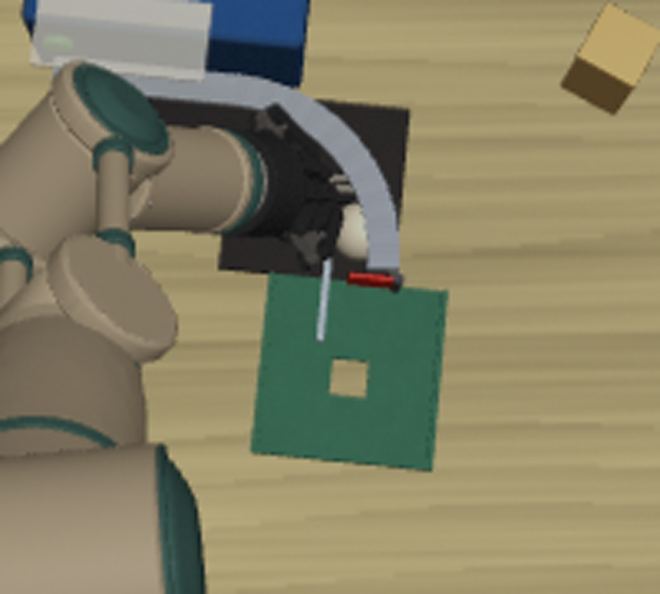

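Call:
{"name": "carry_out", "arguments": {"deltas": [0.02,-0.06,-0.01,0.62,0.01,-0.38,-1,0.01,-0.1,0.01,0.64,0.02,-0.35,-1,0.01,-0.1,0.02,0.64,0.01,-0.34,-1,0.01,-0.1,0.01,0.64,0.01,-0.34,-1,0.01,-0.1,0.01,0.64,0.01,-0.34,-1,0.01,-0.1,0.01,0.64,0.01,-0.34,-1]}}

```text
clock: 13.7
position: [0.5776, -0.0814, 0.0321]
ee_rot: [0.623, 0.343, 0.345, -0.613]
contact_force: [8.2, 5.5, 4.4]
width: 0.0001
```

```bash
python3 - <<'E'
from h import *
s=st();m=w2m(s["position"]);print("t",np.degrees(np.arctan2(-m[1]-20,m[0]+110)),np.hypot(m[1]+20,m[0]+110))
from rig import eyes
for n in("top",):
  d=eyes.get_image(n);u,v=(220,180) if n=="scene" else (230,170);cv2.imwrite(f"pics/{n}8z.png",cv2.resize(d["color"][v:v+180,u:u+200,::-1],None,fx=3.3,fy=3.3,interpolation=cv2.INTER_CUBIC))
plan([(*bend(t),-1,1) for t in (75,78,81,84,87,90)]+[(mp(-150,-131,31),ori2(90,-90,32),-1,8)])
E
```

```text
t 13.7 world [ 0.5776 -0.0814  0.0321] mill [ -72.4 -123.9   32.1] x [ 0.08 -0.52 -0.85] y [0.99 0.14 0.  ] q [ 0.07  0.53  1.81 -0.7   0.96  0.52] F [8.2 5.5 4.4] w 0.0001
t 70.1206330308622 110.45757551335481
[0.03, -0.15, 0.02, 0.55, -0.04, -0.5, -1, 0.01, -0.09, 0.01, 0.64, 0, -0.34, -1, 0.01, -0.1, 0.01, 0.42, 0, -0.23, -1, 0.01, -0.09, 0.01, 0, 0, 0, -1, 0, -0.1, 0.01, 0, 0, 0, -1, 0, -0.1, 0, 0, 0, 0, -1, 0, -0.08, 0, 0, 0, 0, -1, 0, -0.08, 0, 0, 0, 0, -1, 0, -0.08, 0, 0, 0, 0, -1, 0, -0.08, 0, 0, 0, 0, -1]
[0, -0.09, 0, 0, 0, 0, -1, 0, -0.08, 0, 0, 0, 0, -1, 0, -0.09, 0, 0, 0, 0, -1, 0, -0.08, 0, 0, 0, 0, -1]
```

View pics/top8z.png

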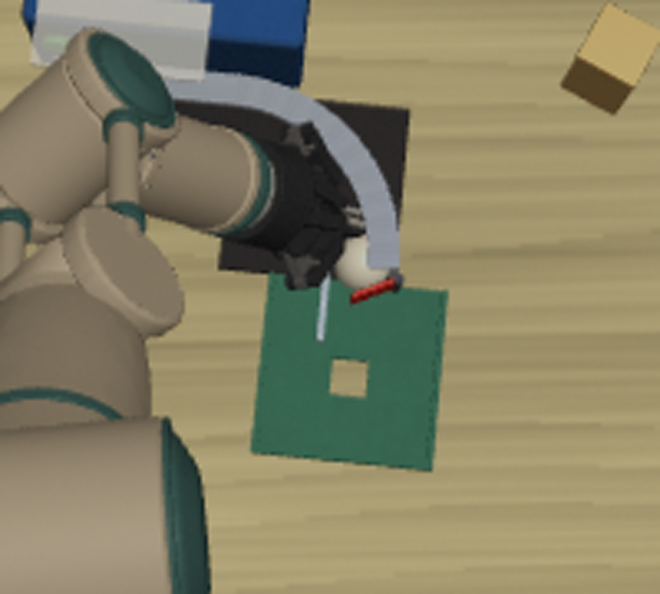

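Call:
{"name": "carry_out", "arguments": {"deltas": [0.01,-0.1,0.02,0.55,0,-0.4,-1,0.01,-0.1,0.01,0.64,0,-0.34,-1,0.01,-0.1,0.01,0.42,0,-0.23,-1,0.01,-0.1,0.01,0,0,0,-1]}}

```text
clock: 14.25
position: [0.5619, -0.0833, 0.0352]
ee_rot: [-0.587, -0.369, -0.318, 0.647]
contact_force: [15.0, 9.8, 17.9]
width: 0.0002
```

```bash
python3 - <<'E'
from h import *
s=st();m=w2m(s["position"]);print("t",np.degrees(np.arctan2(-m[1]-20,m[0]+110)),np.hypot(m[1]+20,m[0]+110))
from rig import eyes
for n in("top",):
  d=eyes.get_image(n);u,v=(220,180) if n=="scene" else (230,170);cv2.imwrite(f"pics/{n}9z.png",cv2.resize(d["color"][v:v+180,u:u+200,::-1],None,fx=3.3,fy=3.3,interpolation=cv2.INTER_CUBIC))
plan([(mp(-110,-131,31),ori2(90,-90,32),-1,4)]+[(mp(-150,-131,31),ori2(90,-90,32),-1,8)])
E
```

```text
t 14.25 world [ 0.5619 -0.0833  0.0352] mill [ -87.8 -127.7   35.2] x [ 0.03 -0.53 -0.85] y [1.   0.01 0.02] q [ 0.07  0.53  1.8  -0.66  1.01  0.6 ] F [15.   9.8 17.9] w 0.0002
t 78.34329322801145 109.96508592598926
[0.02, -0.09, 0, 0, -0.02, -0.08, -1, 0.02, -0.09, 0, 0, -0.01, -0.09, -1, 0.02, -0.08, 0, 0, -0.02, -0.08, -1, 0.02, -0.09, 0, 0.01, -0.01, -0.09, -1, 0, -0.08, 0, 0, 0, 0, -1, 0, -0.08, 0, 0, 0, 0, -1, 0, -0.08, 0, 0, 0, 0, -1, 0, -0.09, 0, 0, 0, 0, -1, 0, -0.08, 0, 0, 0, 0, -1, 0, -0.09, 0, 0, 0, 0, -1]
[0, -0.08, 0, 0, 0, 0, -1, 0, -0.09, 0, 0, 0, 0, -1]
```

View pics/top9z.png

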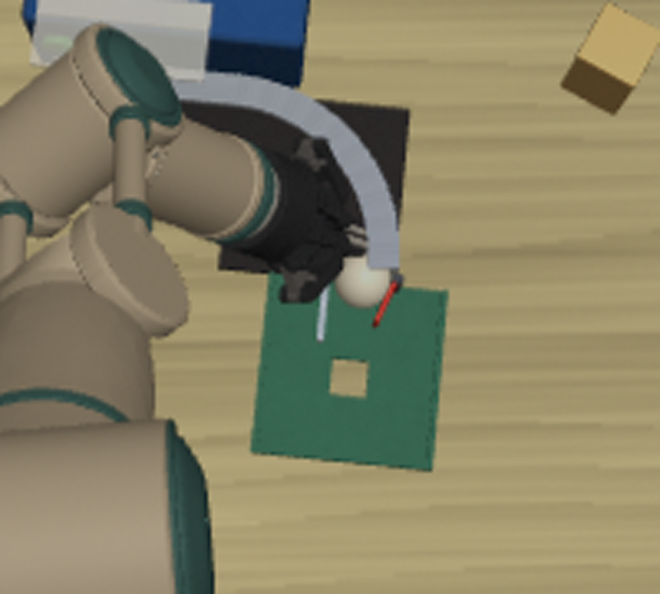

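```bash
python3 - <<'E'
from h import *
from rig import eyes
d=eyes.get_image("top");p=np.array([365,283])/3.3+[230,170]-.35;print("ball mill",w2m(plane(d,p,.03)[0]))
Q=ori2(90,-90,32)
plan([(mp(-76,-128,36),Q,-1,3),(mp(-76,-129,23),Q,-1,3),(mp(-96,-131,23),Q,-1,4)])
E
```

```text
ball mill [-117.12245563 -134.11784232   30.        ]
[0, 0.07, 0, 0, -0.02, -0.11, -1, 0, 0.08, 0, 0, -0.02, -0.11, -1, -0.01, 0.07, 0, 0.01, -0.02, -0.1, -1, 0.07, 0, -0.03, 0, 0, 0, -1, 0.06, 0, -0.03, 0, 0, 0, -1, 0.07, 0, -0.04, 0, 0, 0, -1, 0, -0.08, 0.01, 0, 0, 0, -1, 0, -0.08, 0.01, 0, 0, 0, -1, 0.01, -0.08, 0.01, 0, 0, 0, -1, 0, -0.09, 0, 0, 0, 0, -1]
```

Call:
{"name": "carry_out", "arguments": {"deltas": [0,0.08,0,0,0,-0.1,-1,-0.02,0.08,0,0,0,-0.1,-1,-0.02,0.08,0,0,0,-0.1,-1,0.05,0,-0.06,0,0,0,-1,0.05,0,-0.06,0,0,0,-1,0.05,0,-0.06,0,0,0,-1]}}

```text
clock: 15.1
position: [0.5657, -0.0822, 0.02]
ee_rot: [-0.575, -0.358, -0.325, 0.66]
contact_force: [5.8, 0.3, 3.4]
width: -0.0
```

```bash
python3 - <<'E'
from h import *
from rig import eyes
s=st()
d=eyes.get_image("top");u,v=(230,170);cv2.imwrite(f"pics/t10z.png",cv2.resize(d["color"][v:v+180,u:u+200,::-1],None,fx=3.3,fy=3.3,interpolation=cv2.INTER_CUBIC))
Q=ori2(90,-90,32)
plan([(mp(-76,-127,23),Q,-1,2),(mp(-110,-131,23),Q,-1,7)])
E
```

```text
t 15.1 world [ 0.5657 -0.0822  0.02  ] mill [ -84.2 -126.1   20. ] x [-0.02 -0.53 -0.85] y [ 1.   -0.   -0.02] q [ 0.07  0.57  1.77 -0.65  1.04  0.59] F [5.8 0.3 3.4] w -0.0
[-0.02, 0.07, 0.02, 0.04, 0.01, 0.13, -1, -0.02, 0.07, 0.03, 0.04, 0.01, 0.13, -1, 0, -0.08, 0.01, 0, 0, 0, -1, 0.01, -0.08, 0.01, 0, 0, 0, -1, 0, -0.08, 0.01, 0, 0, 0, -1, 0.01, -0.08, 0.01, 0, 0, 0, -1, 0, -0.08, 0.01, 0, 0, 0, -1, 0.01, -0.08, 0, 0, 0, 0, -1, 0, -0.08, 0.01, 0, 0, 0, -1]
```

View pics/t10z.png

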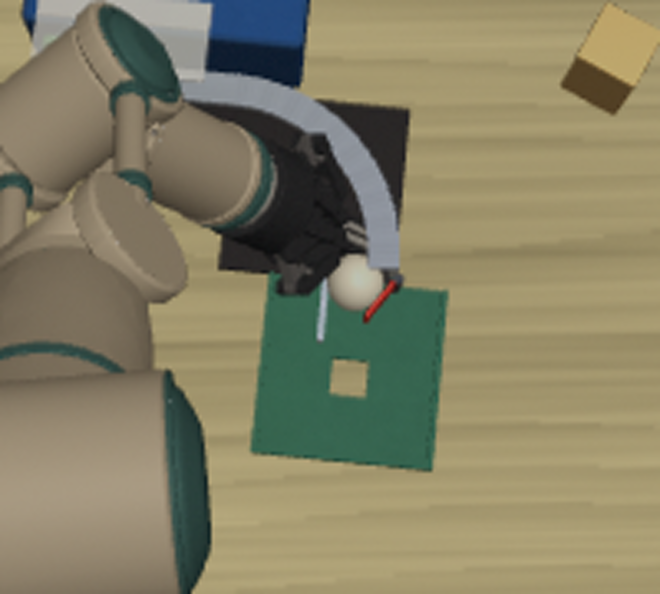

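Call:
{"name": "carry_out", "arguments": {"deltas": [-0.02,-0.08,0.02,0,0,0.1,-1,0,-0.08,0.01,0,0,0.1,-1,0,-0.08,0.01,0,0,0,-1,0,-0.08,0.01,0,0,0,-1]}}

```text
clock: 15.65
position: [0.5431, -0.0813, 0.0219]
ee_rot: [-0.577, -0.36, -0.324, 0.657]
contact_force: [3.4, 1.0, 1.0]
width: 0.0002
```

```bash
python3 - <<'E'
from h import *
from rig import eyes
s=st()
d=eyes.get_image("top");u,v=(230,170);cv2.imwrite(f"pics/t11z.png",cv2.resize(d["color"][v:v+180,u:u+200,::-1],None,fx=3.3,fy=3.3,interpolation=cv2.INTER_CUBIC))
Q=ori2(90,-90,32)
plan([(mp(-130,-132,24),Q,-1,6)])
E
```

```text
t 15.65 world [ 0.5431 -0.0813  0.0219] mill [-106.6 -128.    21.9] x [-0.01 -0.53 -0.85] y [ 1.    0.   -0.01] q [ 0.07  0.55  1.83 -0.66  1.01  0.62] F [3.4 1.  1. ] w 0.0002
[0, -0.06, 0.01, 0.02, 0, 0.03, -1, 0, -0.06, 0.01, 0.01, 0, 0.03, -1, 0, -0.06, 0.01, 0.02, 0.01, 0.02, -1, 0, -0.06, 0.01, 0.01, 0, 0.03, -1, 0, -0.07, 0.02, 0.02, 0.01, 0.02, -1, 0.01, -0.06, 0.01, 0.01, 0, 0.03, -1]
```

View pics/t11z.png

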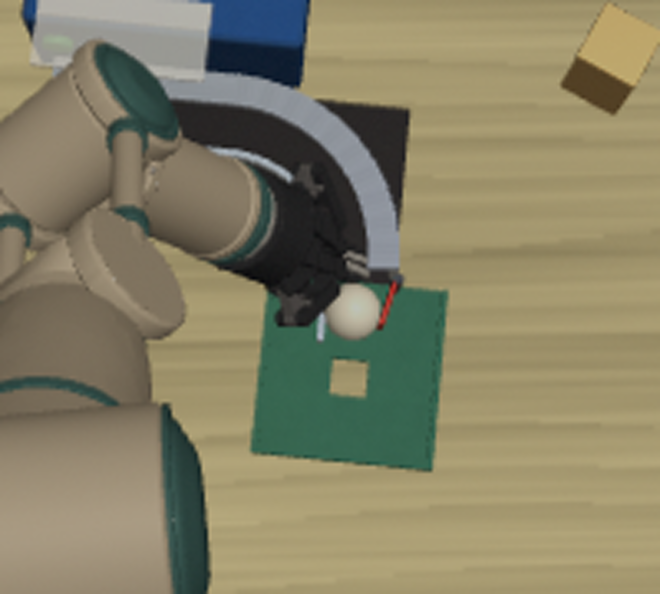

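Call:
{"name": "carry_out", "arguments": {"deltas": [0.01,-0.08,0.02,0,0,0,-1,0.01,-0.08,0.02,0,0,0,-1,0.01,-0.08,0.02,0,0,0,-1]}}

```text
clock: 16.08
position: [0.5278, -0.0835, 0.0224]
ee_rot: [-0.577, -0.359, -0.325, 0.657]
contact_force: [1.5, 0.0, 1.0]
width: 0.0
```

```bash
python3 - <<'E'
from h import *
from rig import eyes
s=st()
d=eyes.get_image("top");u,v=(230,170);cv2.imwrite(f"pics/t12z.png",cv2.resize(d["color"][v:v+180,u:u+200,::-1],None,fx=3.3,fy=3.3,interpolation=cv2.INTER_CUBIC))
E
```

```text
t 16.07 world [ 0.5278 -0.0835  0.0224] mill [-121.6 -132.1   22.4] x [-0.01 -0.53 -0.85] y [ 1.    0.   -0.01] q [ 0.07  0.53  1.86 -0.67  1.    0.63] F [1.5 0.  1. ] w 0.0
```

View pics/t12z.png

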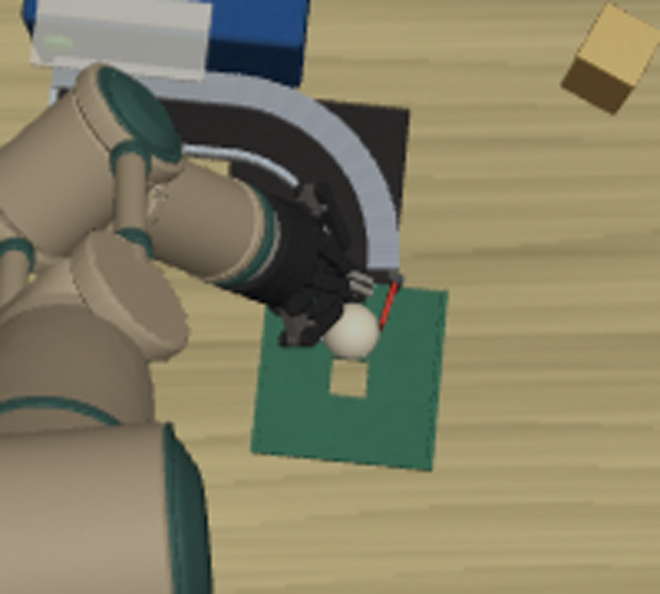

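Call:
{"name": "carry_out", "arguments": {"deltas": [0,-0.08,0.01,0,0,0,-1,0,-0.08,0,0,0,0,-1,0,-0.08,0,0,0,0,-1,0,-0.08,0,0,0,0,-1]}}

```text
clock: 16.62
position: [0.5107, -0.081, 0.0231]
ee_rot: [-0.578, -0.361, -0.324, 0.656]
contact_force: [3.2, 1.5, -0.8]
width: -0.0003
```

```bash
python3 - <<'E'
from h import *
from rig import eyes
s=st()
d=eyes.get_image("top");u,v=(230,170);cv2.imwrite(f"pics/t13z.png",cv2.resize(d["color"][v:v+180,u:u+200,::-1],None,fx=3.3,fy=3.3,interpolation=cv2.INTER_CUBIC))
E
```

```text
t 16.62 world [ 0.5107 -0.081   0.0231] mill [-138.9 -131.7   23.1] x [-0.01 -0.53 -0.85] y [ 1.    0.   -0.01] q [ 0.08  0.51  1.9  -0.67  0.98  0.65] F [ 3.2  1.5 -0.8] w -0.0003
```

View pics/t13z.png

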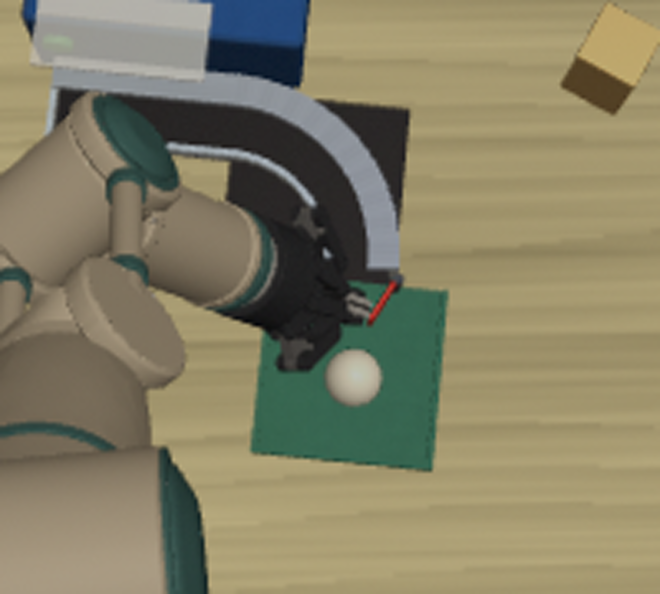

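```bash
python3 - <<'E'
from h import *
from rig import eyes
d=eyes.get_image("top")
b=np.array([354,377])/3.3+[230,170]-.35;print(b,proj(d,mp(-190,-130,25)),w2m(plane(d,b,.025)[0]))
Q=ori2(90,-90,0);Q0=ori2(90,-90,32);x=Q0.as_matrix()[:,0]
p=mp(-139,-132,23)-x*.1
plan([(p,Q0,-1,4),(mp(-190,-130,120),Q,1,8)])
q=np.array([ 0.08,0.51,1.9,-0.67,0.98,0.65])
for z in(110,12): q,e=ik(mp(-190,-130,z),Q,q);print(q.round(2),e)
E
```

```text
[336.92272727 283.89242424] [[335.76425645 283.98439606]] [-189.46739659 -132.88001538   25.        ]
[-0.42, 0, 0, 0.02, 0, 0.03, -1, -0.42, 0, 0, 0.02, 0, 0.03, -1, -0.41, 0, 0, 0.03, 0, 0.03, -1, -0.42, 0.01, 0, 0.02, 0.01, 0.03, -1, 0.04, -0.11, 0.1, 0, 1, 0, 1, 0.03, -0.11, 0.11, 0, 1, 0, 1, 0.02, -0.11, 0.11, 0, 1, 0, 1, 0.01, -0.1, 0.11, 0, 1, 0, 1, 0, -0.11, 0.11, 0, 1, 0, 1, 0, -0.1, 0.11, 0, 1, 0, 1]
[-0.01, -0.11, 0.11, 0, 1, 0, 1, -0.02, -0.1, 0.1, 0, 1, 0, 1]
[-0.31  0.22  1.92  0.    1.   -0.18] 2.246453023602158e-11
[-0.31  0.36  2.04 -0.    0.74 -0.18] 1.0735856648125264e-13
```

Call:
{"name": "carry_out", "arguments": {"deltas": [-0.4,0,0,0,0,0,-1,-0.4,0,0,0,0,0,-1,-0.4,0,0,0,0,0,-1,-0.4,0,0,0,0,0,-1]}}

```text
clock: 17.23
position: [0.515, -0.031, 0.1048]
ee_rot: [-0.577, -0.359, -0.325, 0.658]
contact_force: [-0.4, -0.2, -1.2]
width: 0.0002
```

```bash
python3 - <<'E'
from h import *
from rig import eyes
st()
for n in("top","scene"):
  d=eyes.get_image(n);np.savez(f"{n}14.npz",**d);u,v=(230,170) if n=="top" else (220,180);cv2.imwrite(f"pics/{n}14z.png",cv2.resize(d["color"][v:v+180,u:u+200,::-1],None,fx=3.3,fy=3.3,interpolation=cv2.INTER_CUBIC))
  print(proj(d,mp(-190,-130,25)))
plan([(mp(-190,-130,130),ori2(90,-90,0),1,9)])
E
```

```text
t 17.23 world [ 0.515  -0.031   0.1048] mill [-140.8  -81.5  104.8] x [-0.01 -0.53 -0.85] y [ 1.   -0.   -0.01] q [ 0.16  0.42  1.78 -0.58  1.19  0.57] F [-0.4 -0.2 -1.2] w 0.0002
[[335.76425645 283.98439606]]
[[327.25152158 219.80693266]]
[0.01, -0.1, 0.1, 0.01, 0.89, 0.01, 1, 0.01, -0.09, 0.1, 0, 0.89, 0.01, 1, 0, -0.1, 0.1, 0.01, 0.89, 0.01, 1, -0.01, -0.09, 0.1, 0, 0.89, 0.01, 1, -0.01, -0.1, 0.1, 0, 0.89, 0.02, 1, -0.02, -0.09, 0.1, 0.01, 0.89, 0.02, 1, -0.03, -0.1, 0.1, 0, 0.89, 0.01, 1, -0.04, -0.09, 0.1, 0.01, 0.89, 0.02, 1, -0.04, -0.1, 0.09, 0, 0.89, 0.01, 1]
```

View pics/top14z.png

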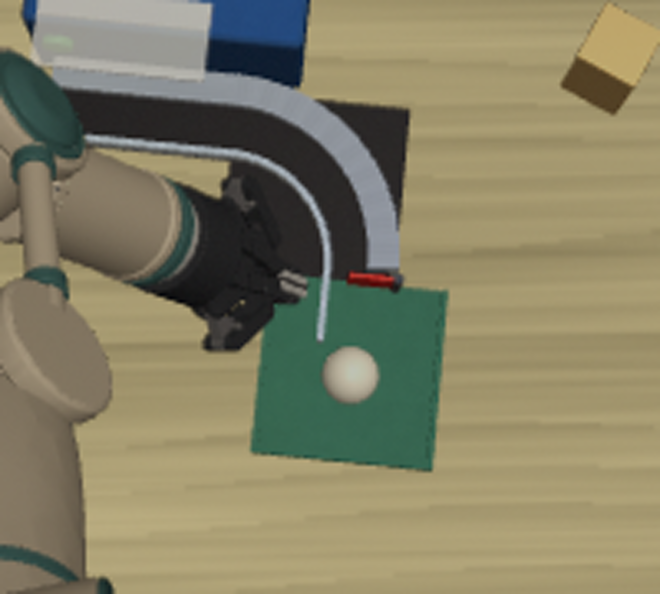

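View pics/scene14z.png

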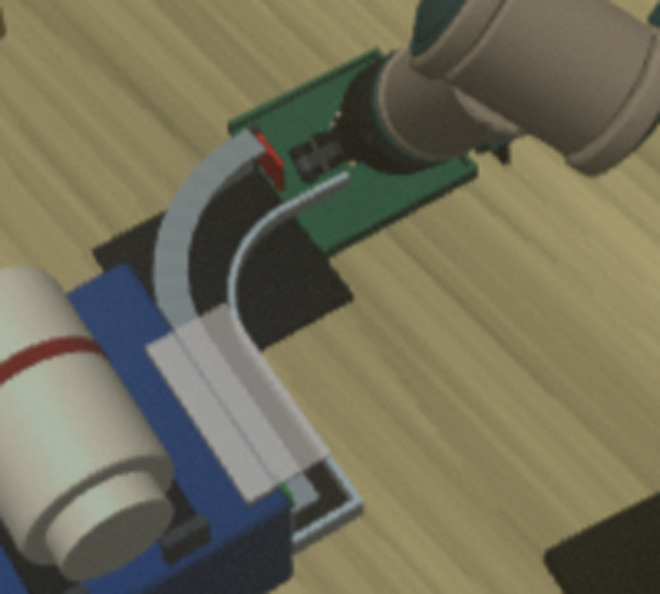

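Call:
{"name": "carry_out", "arguments": {"deltas": [0.01,-0.1,0.1,0,0.89,0.01,1,0.01,-0.1,0.1,0,0.89,0.01,1,0,-0.1,0.1,0,0.89,0.01,1,-0.01,-0.1,0.1,0,0.89,0.01,1,-0.01,-0.1,0.1,0,0.89,0.02,1,-0.02,-0.1,0.1,0,0.89,0.02,1,-0.03,-0.1,0.1,0,0.89,0.01,1,-0.04,-0.09,0.1,0,0.89,0.02,1,-0.04,-0.09,0.1,0,0.89,0.01,1,0,0,0,0,0,0,1]}}

```text
clock: 18.58
position: [0.4568, -0.0752, 0.128]
ee_rot: [-0.466, -0.529, -0.469, 0.531]
contact_force: [-0.5, 0.1, -0.0]
width: 0.0851
```

```bash
python3 - <<'E'
from h import *
st()
Q=ori2(90,-90,0)
plan([(mp(-190,-130,50),Q,1,5),(mp(-190,-130,13),Q,1,5)])
E
```

```text
t 18.57 world [ 0.4568 -0.0752  0.128 ] mill [-193.1 -132.5  128. ] x [-0.01  0.   -1.  ] y [ 1.   -0.   -0.01] q [-0.31  0.2   1.89 -0.    1.06 -0.19] F [-0.5  0.1 -0. ] w 0.0851
[0.26, 0.01, -0.01, 0, 0, 0.02, 1, 0.26, 0.01, -0.01, 0, 0, 0.02, 1, 0.26, 0.01, -0.01, -0.01, 0, 0.01, 1, 0.26, 0.01, -0.01, 0, 0, 0.02, 1, 0.26, 0.01, 0, -0.01, 0, 0.01, 1, 0.12, 0, 0, 0, 0, 0, 1, 0.12, 0, 0, 0, 0, 0, 1, 0.13, 0, 0, 0, 0, 0, 1, 0.12, 0, 0, 0, 0, 0, 1, 0.13, 0, 0, 0, 0, 0, 1]
```

Call:
{"name": "carry_out", "arguments": {"deltas": [0.26,0.01,-0.01,0,0,0.02,0.7,0.26,0.01,-0.01,0,0,0.02,0.7,0.26,0.01,-0.01,0,0,0.02,0.7,0.26,0.01,-0.01,0,0,0.02,0.7,0.26,0.01,0,0,0,0,0.7,0.12,0,0,0,0,0,0.7,0.12,0,0,0,0,0,0.7,0.12,0,0,0,0,0,0.7,0.12,0,0,0,0,0,0.7,0.12,0,0,0,0,0,0.7]}}

```text
clock: 19.82
position: [0.4622, -0.0722, 0.0146]
ee_rot: [0.47, 0.53, 0.468, -0.528]
contact_force: [-0.2, 0.0, -0.1]
width: 0.0728
```

```bash
python3 - <<'E'
from h import *
from rig import eyes
st()
for n in("top","scene"):
  d=eyes.get_image(n);u,v=(230,170) if n=="top" else (220,160);cv2.imwrite(f"pics/{n}15z.png",cv2.resize(d["color"][v:v+180,u:u+200,::-1],None,fx=3.3,fy=3.3,interpolation=cv2.INTER_CUBIC))
E
```

```text
t 19.82 world [ 0.4622 -0.0722  0.0146] mill [-188.1 -128.9   14.6] x [ 0. -0. -1.] y [1. 0. 0.] q [-0.3   0.35  2.04  0.    0.75 -0.18] F [-0.2  0.  -0.1] w 0.0728
```

View pics/top15z.png

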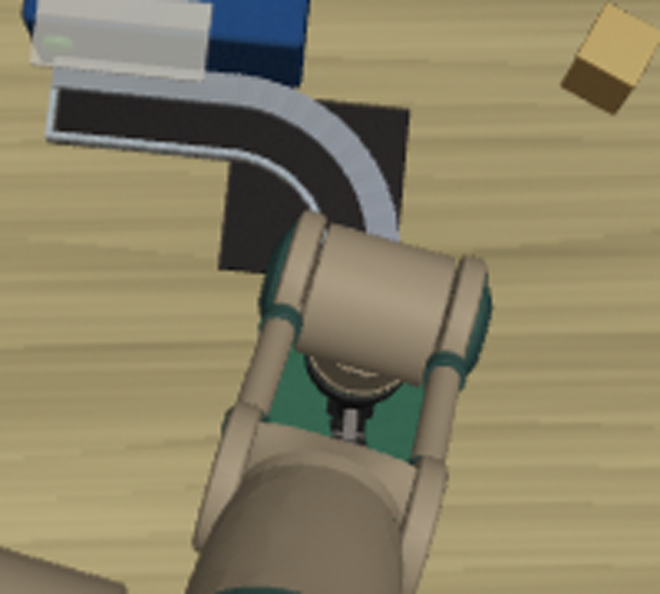

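View pics/scene15z.png

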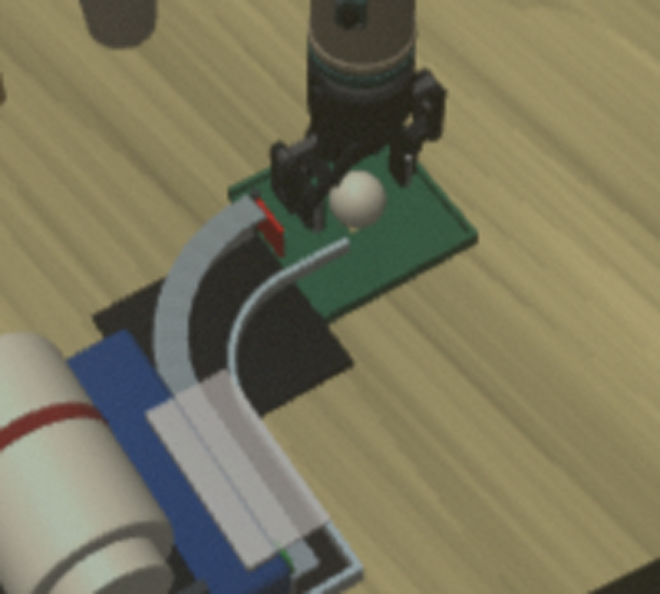

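Call:
{"name": "carry_out", "arguments": {"deltas": [0.05,-0.03,0.01,0,0,0,0.7,0,0,0,0,0,0,-1,0,0,0,0,0,0,-1,0,0,0,0,0,0,-1,0,0,0,0,0,0,-1,0,0,0,0,0,0,-1], "newtons": 45}}

```text
clock: 20.68
position: [0.4608, -0.0726, 0.0122]
ee_rot: [0.47, 0.53, 0.468, -0.528]
contact_force: [1.9, 0.2, 2.9]
width: 0.0418
```

```bash
python3 - <<'E'
from h import *
s=st()
p=s["position"].copy();p[2]=.15
plan([(p,rot(s["ee_rot"]),-1,8)])
E
```

```text
t 20.68 world [ 0.4608 -0.0726  0.0122] mill [-189.4 -129.5   12.2] x [ 0. -0. -1.] y [1. 0. 0.] q [-0.31  0.35  2.04  0.    0.74 -0.19] F [1.9 0.2 2.9] w 0.0418
[-0.29, 0, 0, 0, 0, 0, -1, -0.29, 0, 0, 0, 0, 0, -1, -0.29, 0, 0, 0, 0, 0, -1, -0.29, 0, 0, 0, 0, 0, -1, -0.28, 0, 0, 0, 0, 0, -1, -0.29, 0, 0, 0, 0, 0, -1, -0.28, 0, 0, 0, 0, 0, -1, -0.29, 0.01, 0, 0, 0, 0, -1]
```

Call:
{"name": "carry_out", "arguments": {"deltas": [-0.1,0,0,0,0,0,-1,-0.1,0,0,0,0,0,-1,-0.2,0,0,0,0,0,-1,-0.2,0,0,0,0,0,-1,-0.2,0,0,0,0,0,-1]}}

```text
clock: 21.3
position: [0.4602, -0.0725, 0.061]
ee_rot: [0.47, 0.53, 0.468, -0.528]
contact_force: [-0.3, -0.3, -1.6]
width: 0.0419
```

```bash
python3 - <<'E'
from h import *
from rig import eyes
st()
for n in("scene",):
  d=eyes.get_image(n);u,v=(220,130);cv2.imwrite(f"pics/{n}16z.png",cv2.resize(d["color"][v:v+180,u:u+200,::-1],None,fx=3.3,fy=3.3,interpolation=cv2.INTER_CUBIC))
E
```

```text
t 21.3 world [ 0.4602 -0.0725  0.061 ] mill [-190.  -129.4   61. ] x [ 0. -0. -1.] y [1. 0. 0.] q [-0.31  0.28  1.99  0.    0.87 -0.19] F [-0.3 -0.3 -1.6] w 0.0419
```

View pics/scene16z.png

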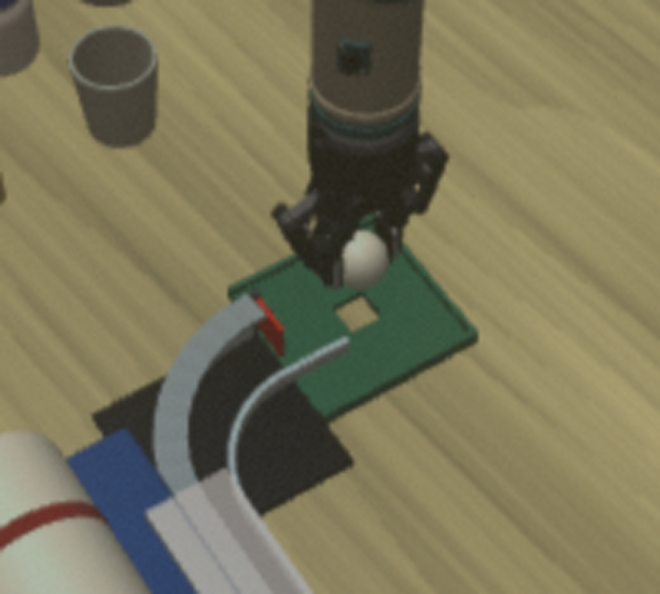

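Call:
{"name": "carry_out", "arguments": {"deltas": [-0.3,0,0,0,0,0,-1,-0.3,0,0,0,0,0,-1,-0.3,0,0,0,0,0,-1,-0.3,0,0,0,0,0,-1,0,0,0,0,0,0,-1]}}

```text
clock: 21.98
position: [0.4609, -0.0728, 0.1332]
ee_rot: [0.471, 0.531, 0.467, -0.528]
contact_force: [-0.5, -0.1, -1.4]
width: 0.0415
```

```bash
python3 - <<'E'
from h import *
s=st();Q=ori2(90,-90,0)
a=plan([((.5138,.328,.13),Q,-1,14)])
E
```

```text
t 21.98 world [ 0.4609 -0.0728  0.1332] mill [-189.3 -129.6  133.2] x [ 0.01 -0.   -1.  ] y [1.   0.   0.01] q [-0.31  0.19  1.89  0.    1.06 -0.19] F [-0.5 -0.1 -1.4] w 0.0415
[0, 0.01, -0.48, 0, 0, -0.01, -1, 0, 0, -0.48, 0, 0, -0.01, -1, 0, 0.01, -0.48, 0, 0, -0.01, -1, 0, 0, -0.48, 0, 0, -0.01, -1, 0.01, 0.01, -0.48, 0, 0, -0.01, -1, 0, 0, -0.48, 0, 0, 0, -1, 0.01, 0.01, -0.48, 0.01, 0, -0.01, -1, 0, 0, -0.48, 0, 0, 0, -1, 0.01, 0.01, -0.48, 0.01, 0, -0.01, -1, 0, 0, -0.48, 0, 0, 0, -1]
[0.01, 0, -0.48, 0.01, 0, -0.01, -1, 0, 0.01, -0.49, 0, 0, 0, -1, 0.01, 0, -0.48, 0.01, 0, -0.01, -1, 0, 0.01, -0.49, 0, 0.01, 0, -1]
```

Call:
{"name": "carry_out", "arguments": {"deltas": [0,0.01,-0.2,0,0,0,-1,0,0,-0.4,0,0,0,-1,0,0.01,-0.5,0,0,0,-1,0,0,-0.5,0,0,0,-1,0,0.01,-0.5,0,0,0,-1,0,0,-0.5,0,0,0,-1,0,0.01,-0.5,0,0,0,-1,0,0,-0.5,0,0,0,-1,0,0,-0.5,0,0,0,-1,0,0,-0.5,0,0,0,-1]}}

```text
clock: 23.22
position: [0.4943, 0.2029, 0.1306]
ee_rot: [0.469, 0.529, 0.469, -0.529]
contact_force: [-0.0, -0.5, -1.1]
width: 0.0417
```

Call:
{"name": "carry_out", "arguments": {"deltas": [0,0,-0.5,0,0,0,-1,0,0,-0.5,0,0,0,-1,0,0,-0.5,0,0,0,-1,0,0,-0.4,0,0,0,-1,0,0,-0.2,0,0,0,-1,0,0,0,0,0,0,-1]}}

```text
clock: 23.98
position: [0.5102, 0.3267, 0.1314]
ee_rot: [0.47, 0.529, 0.468, -0.529]
contact_force: [0.3, -0.3, -0.3]
width: 0.0415
```

```bash
python3 - <<'E'
from h import *
from rig import eyes
s=st();Q=ori2(90,-90,0)
for n in("top","scene"):
  d=eyes.get_image(n);np.savez(f"{n}17.npz",**d);u,v=(80,190) if n=="top" else (350,280);cv2.imwrite(f"pics/{n}17z.png",cv2.resize(d["color"][v:v+180,u:u+200,::-1],None,fx=3.3,fy=3.3,interpolation=cv2.INTER_CUBIC))
a=plan([((.5138,.328,.06),Q,-1,5),((.5138,.328,.03),Q,-1,5)])
E
```

```text
t 23.98 world [0.5102 0.3267 0.1314] mill [-189.4  272.9  131.4] x [ 0. -0. -1.] y [1. 0. 0.] q [ 0.46  0.39  1.59 -0.    1.16  0.58] F [ 0.3 -0.3 -0.3] w 0.0415
[0.24, 0.01, -0.01, 0.01, 0, -0.01, -1, 0.24, 0.01, -0.01, 0.01, 0, -0.01, -1, 0.24, 0.01, -0.01, 0.01, 0.01, -0.01, -1, 0.24, 0.01, -0.01, 0, 0, 0, -1, 0.23, 0.01, -0.01, 0.01, 0.01, -0.01, -1, 0.1, 0, 0, 0, 0, 0, -1, 0.1, 0, 0, 0, 0, 0, -1, 0.1, 0, 0, 0, 0, 0, -1, 0.1, 0, 0, 0, 0, 0, -1, 0.1, 0, 0, 0, 0, 0, -1]
```

View pics/scene17z.png

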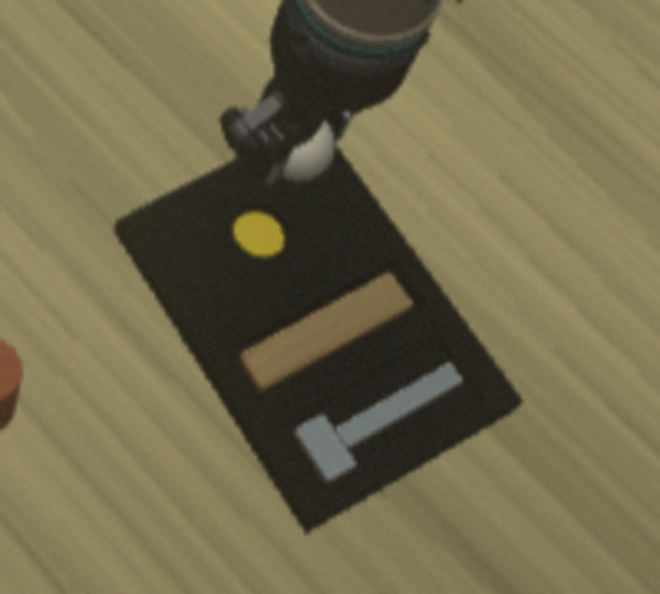

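View pics/top17z.png

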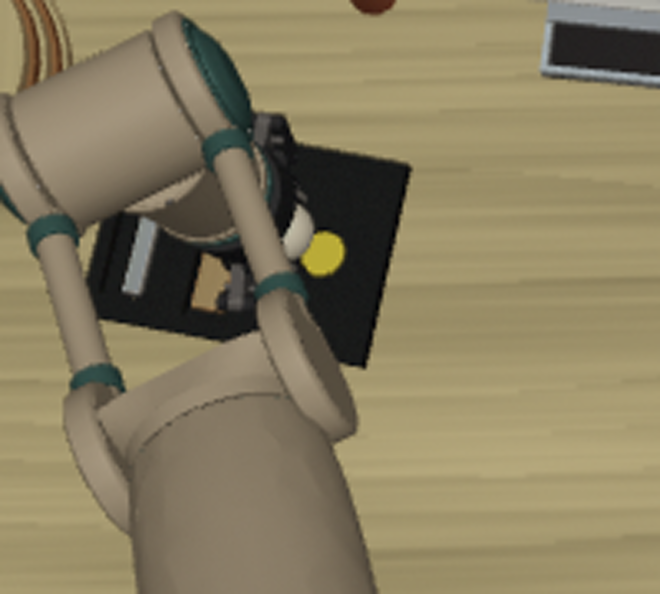

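Call:
{"name": "carry_out", "arguments": {"deltas": [0.24,0.01,0,0,0,0,-1,0.24,0.02,-0.01,0,0,0,-1,0.24,0.01,0,0,0,0,-1,0.24,0.01,-0.01,0,0,0,-1,0.24,0.01,0,0,0,0,-1,0.12,0,0,0,0,0,-1,0.12,0,0,0,0,0,-1,0.06,0,0,0,0,0,-1,0,0,0,0,0,0,-1]}}

```text
clock: 25.2
position: [0.5145, 0.3271, 0.0419]
ee_rot: [0.47, 0.53, 0.468, -0.528]
contact_force: [-0.3, 1.2, -0.2]
width: 0.0415
```

```bash
python3 - <<'E'
from h import *
from rig import eyes
s=st();Q=ori2(90,-90,0)
for n in("top","scene"):
  d=eyes.get_image(n);np.savez(f"{n}18.npz",**d);u,v=(80,190) if n=="top" else (350,280);cv2.imwrite(f"pics/{n}18z.png",cv2.resize(d["color"][v:v+180,u:u+200,::-1],None,fx=3.3,fy=3.3,interpolation=cv2.INTER_CUBIC))
  print((proj(d,[s["position"]+[0,0,.013]])-[u,v])*3.3)
a=plan([((.5138,.328,.021),Q,-1,5)])
E
```

```text
t 25.2 world [0.5145 0.3271 0.0419] mill [-185.3  273.8   41.9] x [ 0.  0. -1.] y [1. 0. 0.] q [ 0.45  0.48  1.69 -0.    0.97  0.57] F [-0.3  1.2 -0.2] w 0.0415
[[309.02131104 243.72093476]]
[[264.05989901 207.10725355]]
[0.07, 0, 0, 0.01, 0, -0.01, -1, 0.07, 0, 0, 0.01, 0, -0.01, -1, 0.07, -0.01, 0, 0.01, 0, -0.01, -1, 0.07, 0, -0.01, 0.01, 0, -0.01, -1, 0.08, -0.01, 0, 0, -0.01, -0.01, -1]
```

View pics/scene18z.png

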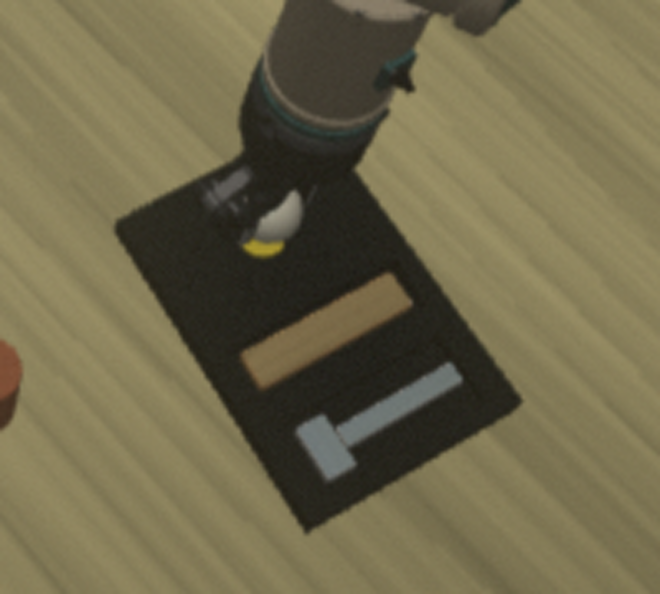

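View pics/top18z.png

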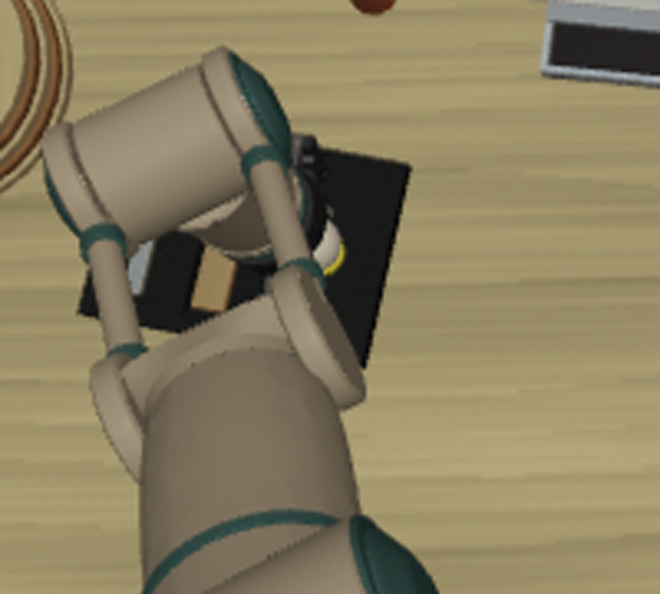

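```bash
python3 - <<'E'
from h import *
from rig import readout
s=readout.get_state();p0=s["position"]+[0,0,.013]
for n in("top18","scene18"):
  d=load(n);c=cloud(d);im=d["color"].astype(int)
  m=(np.linalg.norm(c-p0,axis=-1)<.032)&(im.min(-1)>75)&(im.max(-1)-im.min(-1)<45)
  pts=c[m];print(n,m.sum(),np.argwhere(m).mean(0)[::-1])
  f=lambda x:np.linalg.norm(pts-x,axis=1)-.022
  r=least_squares(f,p0,loss="soft_l1",f_scale=.002);print(r.x.round(4),"minus TCP",(r.x-s["position"]).round(4),"rms",np.sqrt((f(r.x)**2).mean()).round(4))
# pocket refined by cloud/yellow edges & tray using scene17 (unoccluded)
for n in("top17","scene17"):
  d=load(n);im=d["color"].astype(int);y=(im[...,2]<.5*im[...,0])&(im[...,0]>100)
  P=np.array([.5138,.328,.008]);u=proj(d,P)[0];v,uu=np.mgrid[:480,:640];y&=np.hypot(uu-u[0],v-u[1])<16
  ii=np.argwhere(y)[:,::-1];cen=ii.mean(0)
  # model: visible bottom = bottom disc ∩ mouth disc seen along the rays
  v2,u2=np.mgrid[-20:20:.25,-20:20:.25];g=np.c_[u2.ravel()+round(u[0]),v2.ravel()+round(u[1])]
  b=plane(d,g,.008)[:,:2];t=plane(d,g,.02)[:,:2]
  def res(c): 
    k=(np.hypot(*(b-c).T)<.018)&(np.hypot(*(t-c).T)<.018);return g[k].mean(0)-cen,k.sum()/16
  c=P[:2].copy()
  for _ in range(5):
    e,a=res(c); w1=plane(d,cen,.012)[0,:2]-plane(d,cen+e,.012)[0,:2]; c=c+w1
  print(n,"pocket",c.round(4),"area",a,len(ii))
E
```

```text
top18 68 [178.83823529 264.54411765]
[0.516  0.3289 0.0571] minus TCP [0.0013 0.0017 0.0148] rms 0.0023
scene18 111 [434.75675676 345.72072072]
[0.513  0.3267 0.0549] minus TCP [-0.0018 -0.0005  0.0126] rms 0.0015
top17 pocket [0.5137 0.3268] area 139.875 131
scene17 pocket [0.5128 0.3292] area 163.5625 160
```

Call:
{"name": "carry_out", "arguments": {"deltas": [0.06,-0.02,0,0,0,0,-1,0.06,0,0,0,0,0,-1,0.06,0,0,0,0,0,-1,0.06,0,0,0,0,0,-1,0.04,0,0,0,0,0,-1,0.02,0,0,0,0,0,-1,0,0,0,0,0,0,-1]}}

```text
clock: 26.18
position: [0.5134, 0.3272, 0.0239]
ee_rot: [0.47, 0.53, 0.468, -0.528]
contact_force: [-1.4, 0.7, -0.8]
width: 0.0415
```

Call:
{"name": "carry_out", "arguments": {"deltas": [0.02,0,0,0,0,0,-1,0.02,0,0,0,0,0,-1,0,0,0,0,0,0,-1]}}

```text
clock: 26.55
position: [0.5133, 0.3272, 0.0215]
ee_rot: [0.47, 0.53, 0.468, -0.528]
contact_force: [-0.4, -0.2, -0.5]
width: 0.0421
```

Call:
{"name": "carry_out", "arguments": {"deltas": [0.02,0,0,0,0,0,-1,0,0,0,0,0,0,-1]}}

```text
clock: 26.8
position: [0.5136, 0.3276, 0.0205]
ee_rot: [0.47, 0.53, 0.468, -0.528]
contact_force: [-0.4, 1.4, 0.6]
width: 0.0418
```

Call:
{"name": "carry_out", "arguments": {"deltas": [0.02,0,0,0,0,0,-1,0,0,0,0,0,0,-1]}}

```text
clock: 27.05
position: [0.5136, 0.3278, 0.0199]
ee_rot: [0.47, 0.53, 0.468, -0.528]
contact_force: [-1.3, 1.5, 4.5]
width: 0.0414
```

Call:
{"name": "carry_out", "arguments": {"deltas": [0,0,0,0,0,0,0,0,0,0,0,0,0,0.05,0,0,0,0,0,0,0.1,0,0,0,0,0,0,0.2,0,0,0,0,0,0,0.35,0,0,0,0,0,0,0.5,0,0,0,0,0,0,0.5]}}

```text
clock: 27.92
position: [0.5134, 0.3272, 0.0191]
ee_rot: [0.47, 0.53, 0.468, -0.528]
contact_force: [-0.5, -0.2, 0.1]
width: 0.064
```

```bash
python3 - <<'E'
from h import *
from rig import eyes
s=st()
for n in("scene",):
  d=eyes.get_image(n);u,v=(350,280);cv2.imwrite(f"pics/{n}19z.png",cv2.resize(d["color"][v:v+180,u:u+200,::-1],None,fx=3.3,fy=3.3,interpolation=cv2.INTER_CUBIC))
E
```

```text
t 27.93 world [0.5134 0.3272 0.0191] mill [-186.4  273.8   19.1] x [ 0.  0. -1.] y [1. 0. 0.] q [ 0.45  0.51  1.72 -0.    0.92  0.58] F [-0.5 -0.2  0.1] w 0.064
```

View pics/scene19z.png

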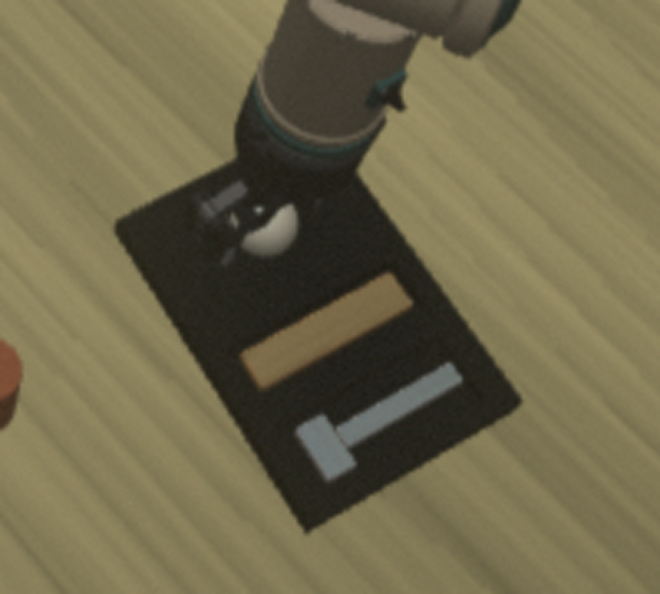

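Released and sitting in the pocket. I'll open a bit more and rise straight up.

Call:
{"name": "carry_out", "arguments": {"deltas": [0,0,0,0,0,0,0.8,0,0,0,0,0,0,0.8,-0.2,0,0,0,0,0,0.8,-0.3,0,0,0,0,0,0.8,-0.4,0,0,0,0,0,0.8,-0.5,0,0,0,0,0,0.8,-0.5,0,0,0,0,0,0.8,-0.5,0,0,0,0,0,0.8]}}

```text
clock: 28.98
position: [0.5129, 0.3273, 0.1651]
ee_rot: [0.47, 0.53, 0.468, -0.528]
contact_force: [-0.1, -0.1, 0.3]
width: 0.0769
```

Call:
{"name": "carry_out", "arguments": {"deltas": [0,0,0.6,0,0,0,0.8,0,0,0.8,0,0,0,0.8,0,0,0.8,0,0,0,0.8,0,0,0.8,0,0,0,0.8,0,0,0.5,0,0,0,0.8,0,0,0,0,0,0,0.8]}}

```text
clock: 29.72
position: [0.4876, 0.1172, 0.1641]
ee_rot: [0.469, 0.531, 0.467, -0.529]
contact_force: [-0.6, 1.8, 0.2]
width: 0.0769
```

```bash
python3 - <<'E'
from h import *
from rig import eyes
s=st()
for n in("top","scene"):
  d=eyes.get_image(n);np.savez(f"{n}20.npz",**d);cv2.imwrite(f"pics/{n}20.png",d["color"][...,::-1])
  c=cloud(d);im=d["color"].astype(int);p0=np.array([.5135,.328,.033])
  m=(np.linalg.norm(c-p0,axis=-1)<.032)&(im.min(-1)>75)&(c[...,2]>.024)
  pts=c[m];f=lambda x:np.linalg.norm(pts-x,axis=1)-.022
  r=least_squares(f,p0,loss="soft_l1",f_scale=.002);print(n,m.sum(),r.x.round(4))
E
```

```text
t 29.73 world [0.4876 0.1172 0.1641] mill [-186.2   62.2  164.1] x [ 0.  0. -1.] y [ 1. -0.  0.] q [ 0.1   0.21  1.77 -0.    1.16  0.22] F [-0.6  1.8  0.2] w 0.0769
top 233 [0.515  0.3282 0.0324]
scene 310 [0.5118 0.3289 0.0321]
```

View pics/top20.png

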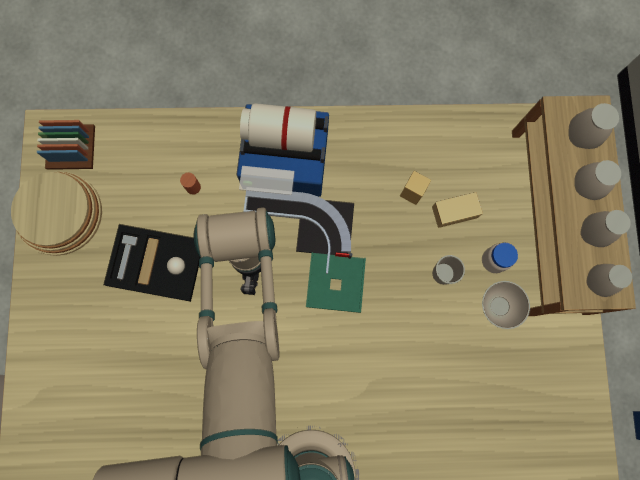

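View pics/scene20.png

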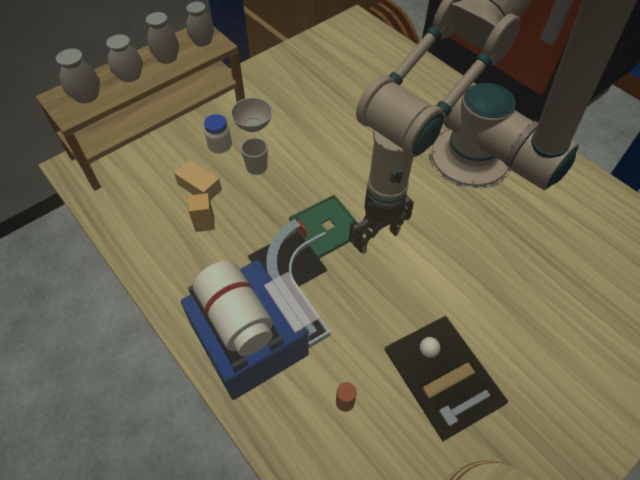

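```bash
python3 -c "
from rig import job
print(job.sign_off())"
```

```text
the job is handed in; nothing more can be done
None
```

The ball is in the tray's round pocket and the job is handed in at about 30 s of the 64 s allowed. I pushed it along the leg and bend, past the gate and into the bay seat. From there I gripped it at 45 N, lifted it out, lowered it into the pocket and released it; contact on lowering was about 4.5 N.

**Final checks:**
- **Ball:** a sphere fit puts its centre at (0.515, 0.328, 0.032) m from the top camera and (0.512, 0.329, 0.032) m from the scene camera. My pocket estimate is (0.513, 0.328) m, so it is within about 2 mm of the axis and about 12 mm above the mouth.
- **Gate and bystanders:** in the last images the gate looks shut and the bystanders look to be where they started. I judged both by eye and did not measure them.
- **Robot:** the gripper is open and clear of everything.

**Disagreements and trouble:**
- The two cameras differ by about 3 mm on the ball and about 2.5 mm on the pocket, roughly what their 2 mm calibration allows.
- At the gate the fingertip first rode up on the ball, and the tool read about 25 N. I backed off and lowered the tip about 12 mm. The second push went through with readings under 6 N.

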